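# Pack a stack of robot-kit parts away into the fitted tray

## Robot

A 6-joint arm with a two-finger parallel gripper is mounted at the origin on the work surface. World frame = base frame: x ahead of the robot, y to its left, z up, the work surface at z = 0. Lengths are in m, angles in degrees, forces in N, time in s.
With the tool pointing down it reaches from about 0.275 to 1 m from the base axis. Payload 8.4 kg.
Tool frame: the origin (TCP) lies midway between the tips of the shut fingers; the grasp point (between the pads) lies 19 mm behind it; x points along the fingers, z is the direction in which the jaws open and shut, and the axes are right-handed (so a half turn about x gives the same grasp; the last joint's range is limited). The gripper opens to 85 mm and grips with 20 to 120 N. Pads are 22 mm wide; open, the fingers measure 114 mm over their backs; the gripper's body (76 mm by 85 mm) begins 54 mm behind the grasp point. The pads swing forward as they close: fully open they stand 13 mm farther back than shut.
Start: joints at [74.347, 20.225, 93.587, -0, 66.188, -0.138], TCP at [0.167, 0.602, 0.231] pointing down, gripper open.
Joint ranges: [-150.9, 150.9], [-52.94, 120.26], [3.33, 152.33], [-74.26, 254.26], [0, 154.13], [-172.89, 172.89]. Speed limits (degrees/s): [127.2, 127.2, 159.86, 180, 180, 180].

## Interface

Orientations are given as [roll, pitch, yaw] about the fixed x, y, z axes, in that order (R = Rz(yaw) Ry(pitch) Rx(roll)).
In Python, from station import * gives the robot as it stands. The module is installed in compiled form; this text tells all that it offers.
- The arm moves only by the tool send_rows, never from a script. Its argument "series" is text: rows parted by semicolons, each of 7 numbers parted by spaces: the shift along the tool's x, y, z in mm, then the turn, a rotation vector about the tool's x, y, z in degrees, then the finger opening in mm, from 0 to 85.4. A call has 1 to 5 rows; each row shifts and turns the commanded pose from where the row before left it, along the tool's axes as they then stand; what a row does not reach is not made up. A row lasts 1/10 s, in which the tool goes at most 50 mm and 8.59 degrees, less where a joint would pass 70% of its speed; a pose out of reach is approached as far as the arm can. A call is refused whole if a number of a shift passes 50 or a number of a turn 8.59, either way. A call with a gripper value outside its range is refused whole. The fingers move at their own pace and stop on an object; the grip force is fixed at half the most. Time passes only in rows, so rows that do not move let the fingers close. It gives the time, the measured TCP pose, the force and the opening at its end, in the units of the state.
- observe(): the state, without advancing time (a new reading comes with each control period).
- snapshot(name): name is "side" or "top"; returns a dict with "frame" (480x640x3 uint8, red, green, blue), "depth" (480x640 float32, m along the optical axis (not along the pixel's ray), 0 where there is no reading), "vertical_fov" (degrees; the focal length in pixels is half the picture's height over the tangent of half this angle, whatever the lens; pixels are square), "cx", "cy" (the principal point, pixels), "world_to_cam" (4x4, takes a point from world to camera coordinates). Camera axes: x right, y down, z forward; pixel columns grow to the right and rows downward; lengths in m; the calibration is good to about 2 mm. A picture is of the moment at which its call begins.
- job_done(): hands the job in, once; it reports no verdict.
The state is a dict: "time": time; "qpos": joint angles; "dq": joint speeds; "effort": joint torques, N m; "position": TCP position; "ee_rot": TCP orientation; "contact_force": force on the tool from outside, world axes, zero at the start; "moment": the same for the moment, N m; "gripper_width": finger opening in m.
Only numpy, scipy, OpenCV 4.12 (cv2) and the standard library are available. Lean on these libraries where they do the work, as an engineer would, in place of code of your own. Each camera call takes 0.05 s, during which the arm holds its last target.

## Task

The lesson is over: take the stack of robot-kit parts apart from the top, one piece at a time and without upsetting the rest of it, and lay each piece flat in the recess of the orange tray that is shaped for it: gear, wheel, battery pack, controller. Set the pieces down rather than dropping them, keep them upright, and leave the screwdriver and the aluminium channel alone.

Things in the scene. Friction and masses are not known exactly. Their poses are not given: they have to be found in the camera images.
- gear_center (a point): Top of the stack: a grey spur gear lying flat, boss up: toothed disc 36 mm across and 10 mm thick with a round boss 18 mm across and 12 mm high on its middle, 22 mm high in all, 30 g. The boss is the part to grip, as the disc sinks into its recess. The point is its centre, 11 mm above its underside; z is its axis, up.
- wheel_center (a point): Second from the top, under the gear: a wheel lying flat, black rubber tyre 50 mm across, 24 mm thick, grey rim, 50 g. The point is its centre, 12 mm above its underside; z is its axis.
- battery_center (a point): Third from the top: a grey plastic battery pack, a flat block 70 mm (its x) by 44 mm (its y) by 24 mm high, about 130 g. The point is its centre, 12 mm above its underside; z up.
- controller_center (a point): Bottom of the stack, standing on the table: the white robot controller with a screen and keys on top, a block 92 mm (its x) by 58 mm (its y) by 34 mm high, about 200 g. The point is its centre, 17 mm above its underside; z up. The four pieces just rest on one another, centred within 5 mm, turned a little; stack 104 mm high.
- gear_nest_floor (a point): Orange 118 mm square insert, one of four set two by two (119 mm apart, any arrangement, same yaw) in a low orange tray with small-part pockets along one side; flat top 15 mm above the table, tray walls 17 mm. It has the small round recess, 52 mm across, for the gear. Recess 9 mm deep, 3 mm bevelled rim, dark floor. The point is the centre of its floor, 6 mm above the table; z up.
- wheel_nest_floor (a point): Orange 118 mm square insert, one of four set two by two (119 mm apart, any arrangement, same yaw) in a low orange tray with small-part pockets along one side; flat top 15 mm above the table, tray walls 17 mm. It has the large round recess, 66 mm across, for the wheel. Recess 9 mm deep, 3 mm bevelled rim, dark floor. The point is the centre of its floor, 6 mm above the table; z up.
- battery_nest_floor (a point): Orange 118 mm square insert, one of four set two by two (119 mm apart, any arrangement, same yaw) in a low orange tray with small-part pockets along one side; flat top 15 mm above the table, tray walls 17 mm. It has the smaller oblong recess, 86 mm (its x) by 60 mm (its y), for the battery pack, which may lie either way round. Recess 9 mm deep, 3 mm bevelled rim, dark floor. The point is the centre of its floor, 6 mm above the table; z up.
- controller_nest_floor (a point): Orange 118 mm square insert, one of four set two by two (119 mm apart, any arrangement, same yaw) in a low orange tray with small-part pockets along one side; flat top 15 mm above the table, tray walls 17 mm. It has the larger oblong recess, 108 mm (its x) by 74 mm (its y), for the controller, which may lie either way round. Recess 9 mm deep, 3 mm bevelled rim, dark floor. The point is the centre of its floor, 6 mm above the table; z up.
- screwdriver_grip (a point): A screwdriver, 170 mm long, lying loose on the table near the work; leave it alone. The point is in its handle.
- channel_center (a point): A perforated aluminium channel, 160 mm (its y) by 24 mm by 14 mm high, lying loose on the table at the side of the work; leave it alone. The point is its centre.
Not all that is in view belongs to the job. Several things look just like the part that bears controller_center: the one meant starts farthest to the robot's left. What is shaped like the part that bears battery_nest_floor but purple or turquoise is not meant.

How it is judged (in metres and radians):
On the way, in this order (a step that is already met when the one before it is completed fails the run):
1. the gear lies released in its own recess, the rest of the stack still where it stood (within 25 mm) (horizontal distance between gear_center and gear_nest_floor below 0.013 m and z of gear_center in the frame of gear_nest_floor between 0.008 and 0.014 m and angle between gear_center's own z axis and vertical below 0.12 rad and contact force between the fingers and gear below 0.05 N and distance of each of wheel_center, battery_center, controller_center from where it was at the start of the episode below 0.025 m), for 0.2 s.
2. the wheel lies released in its own recess, the rest of the stack still where it stood (within 25 mm) (horizontal distance between wheel_center and wheel_nest_floor below 0.013 m and z of wheel_center in the frame of wheel_nest_floor between 0.009 and 0.015 m and angle between wheel_center's own z axis and vertical below 0.12 rad and contact force between the fingers and wheel below 0.05 N and distance of each of battery_center, controller_center from where it was at the start of the episode below 0.025 m), for 0.2 s.
3. the battery pack lies released in its own recess, the rest of the stack still where it stood (within 25 mm) (horizontal distance between battery_center and battery_nest_floor below 0.013 m and z of battery_center in the frame of battery_nest_floor between 0.009 and 0.015 m and angle between battery_center's own z axis and vertical below 0.12 rad and angle between the x axis of battery_center and the x axis of battery_nest_floor, either way round below 0.35 rad and contact force between the fingers and battery below 0.05 N and distance of controller_center from where it was at the start of the episode below 0.025 m), for 0.2 s.
4. the controller lies released in its own recess (horizontal distance between controller_center and controller_nest_floor below 0.013 m and z of controller_center in the frame of controller_nest_floor between 0.014 and 0.02 m and angle between controller_center's own z axis and vertical below 0.12 rad and angle between the x axis of controller_center and the x axis of controller_nest_floor, either way round below 0.35 rad and contact force between the fingers and controller below 0.05 N), for 0.2 s.
At the end, for the whole second after the job is handed in: Gear, wheel, battery pack and controller each lie released and at rest (below 0.02 m/s), flat (within 0.12 rad), on the floor of their own recess (height within 3 mm, centre within 13 mm of the recess centre; battery pack and controller lengthways along it within 0.35 rad, either way round) (all of step 4 and horizontal distance between gear_center and gear_nest_floor below 0.013 m and z of gear_center in the frame of gear_nest_floor between 0.008 and 0.014 m and angle between each of gear_center, wheel_center, battery_center's own z axis and vertical below 0.12 rad and contact force between the fingers and gear below 0.05 N and linear speed of each of gear, wheel, battery, controller below 0.02 m/s and horizontal distance between wheel_center and wheel_nest_floor below 0.013 m and z of wheel_center in the frame of wheel_nest_floor between 0.009 and 0.015 m and contact force between the fingers and wheel below 0.05 N and horizontal distance between battery_center and battery_nest_floor below 0.013 m and z of battery_center in the frame of battery_nest_floor between 0.009 and 0.015 m and angle between the x axis of battery_center and the x axis of battery_nest_floor, either way round below 0.35 rad and contact force between the fingers and battery below 0.05 N); the robot touches nothing.
It fails at once if a piece is dropped (falls free faster than 0.7 m/s, about 25 mm of fall) ((contact force between the fingers and gear below 0.05 N and linear speed of gear above 0.7 m/s) or (contact force between the fingers and wheel below 0.05 N and linear speed of wheel above 0.7 m/s) or (contact force between the fingers and battery below 0.05 N and linear speed of battery above 0.7 m/s) or (contact force between the fingers and controller below 0.05 N and linear speed of controller above 0.7 m/s)).
It fails at once if a piece is tipped over (tilt above 0.8 rad) (angle between any of gear_center, wheel_center, battery_center, controller_center's own z axis and vertical above 0.8 rad).
It fails at once if the screwdriver is disturbed (moved over 25 mm) (distance of screwdriver_grip from where it was at the start of the episode above 0.025 m).
It fails at once if the aluminium channel is disturbed (moved over 25 mm) (distance of channel_center from where it was at the start of the episode above 0.025 m).
It also fails if it takes over 112 s, if anything falls off the work surface, if the arm or the gripper's body presses on something with over 40 N, if the wrist force passes 120 N, or if a joint passes its speed limit or range.

## Working session

There is one attempt and no reset: what is moved stays moved. The work goes in short steps, Python scripts to look and compute and a tool call to move; the robot and the scene stay as the last step left them, time stands still between calls to the robot, and variables do not carry over. Pictures are saved under pics/ and viewed, and the job is handed in when it is done.

Besides the shell and the picture viewer there is one more tool, called after "Call:" as name(argument=value, ...), one argument or row to a line, values as JSON. send_rows: Moves the arm, as the interface text tells. Its arguments: {"type":"object","properties":{"series":{"type":"string"}},"required":["series"]}

```bash
mkdir -p pics
python3 - <<'E'
from station import *
import cv2,numpy as np
s=observe();print({k:np.round(v,3).tolist() for k,v in s.items()})
for n in("top","side"):
    d=snapshot(n);cv2.imwrite(f"pics/{n}0.png",cv2.cvtColor(d["frame"],cv2.COLOR_RGB2BGR));np.savez(f"{n}0.npz",**d)
    print(n,d["vertical_fov"],d["cx"],d["cy"],np.round(d["world_to_cam"],4).tolist())
E
```

```text
{'time': 0.0, 'qpos': [74.346, 20.262, 93.63, -0.001, 66.188, -0.138], 'dq': [0.1, 0.033, -0.035, -0.021, -0.118, 0.011], 'effort': [0.006, -60.526, -34.207, 0.0, 0.009, 0.0], 'position': [0.167, 0.602, 0.231], 'ee_rot': [-179.581, 89.92, -105.097], 'contact_force': [-0.415, -0.68, -0.031], 'moment': [-0.02, -0.009, -0.044], 'gripper_width': 0.085}
top 56.98433174209372 315.1592862994516 237.78843989814925 [[-0.0211, -0.9998, -0.0064, 0.0756], [-0.9924, 0.0218, -0.1212, 0.4762], [0.1213, 0.0038, -0.9926, 1.1549], [0.0, 0.0, 0.0, 1.0]]
side 43.55740414311648 311.67531658350936 231.82374465638236 [[0.9885, -0.1499, 0.022, -0.468], [-0.0798, -0.6384, -0.7656, 0.1687], [0.1288, 0.755, -0.643, 1.5785], [0.0, 0.0, 0.0, 1.0]]
```

View pics/top0.png

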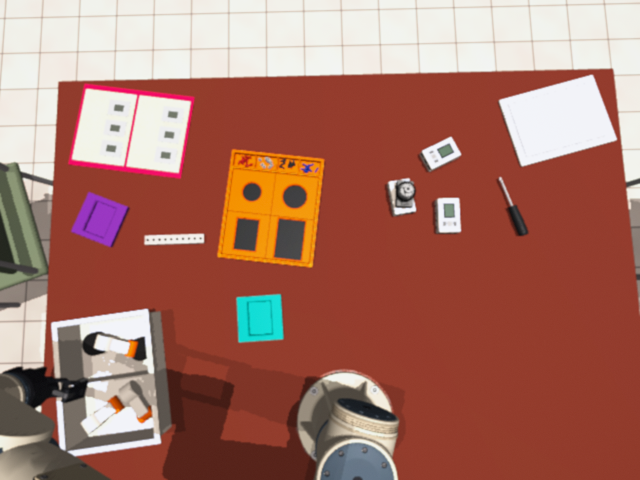

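View pics/side0.png

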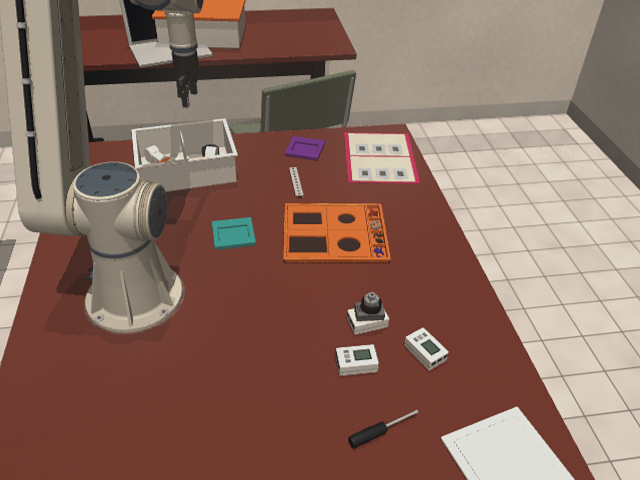

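The top view shows three controllers. One is under the stack at (403,195), with loose ones at (440,154) and (448,215). Smaller columns are farther to the robot's left, so the one under the stack is meant. The battery insert is orange, at (246,235); the purple (100,218) and turquoise (260,318) ones are decoys. Next I'll check close crops and measure.

```bash
cat > h.py <<'E'
import numpy as np,cv2
def load(f): return dict(np.load(f))
def cam(d):
    W=d["world_to_cam"];f=240/np.tan(np.radians(float(d["vertical_fov"]))/2);return W[:3,:3],W[:3,3],f,float(d["cx"]),float(d["cy"])
def cloud(d):
    R,t,f,cx,cy=cam(d);v,u=np.mgrid[:480,:640];z=d["depth"].astype(float)
    P=np.stack([(u-cx)/f*z,(v-cy)/f*z,z],-1);return (P-t)@R
def onplane(d,uv,z):
    R,t,f,cx,cy=cam(d);uv=np.atleast_2d(uv).astype(float)
    r=np.c_[(uv[:,0]-cx)/f,(uv[:,1]-cy)/f,np.ones(len(uv))]@R;C=-R.T@t
    return C+r*((z-C[2])/r[:,2])[:,None]
def proj(d,p):
    R,t,f,cx,cy=cam(d);q=np.atleast_2d(p)@R.T+t;return np.c_[q[:,0]/q[:,2]*f+cx,q[:,1]/q[:,2]*f+cy]
E
python3 - <<'E'
from h import *
d=load("top0.npz");s=load("side0.npz")
a=cv2.resize(d["frame"][130:270,370:530],None,fx=4,fy=4,interpolation=2)
b=cv2.resize(s["frame"][270:390,320:460],None,fx=4,fy=4,interpolation=2)
c=cv2.resize(d["frame"][140:280,210:335],None,fx=4,fy=4,interpolation=2)
for n,i in zip("abc",(a,b,c)):cv2.imwrite(f"pics/crop_{n}.png",i[:,:,::-1])
P=cloud(d);print("table z",[np.round(P[v,u],4).tolist() for u,v in((350,300),(300,300),(500,280),(200,130))])
# orange mask
hsv=cv2.cvtColor(d["frame"],cv2.COLOR_RGB2HSV)
m=((hsv[...,0]>8)&(hsv[...,0]<25)&(hsv[...,1]>180)&(hsv[...,2]>150)).astype(np.uint8)
m[:, :200]=0
cs,h=cv2.findContours(m,cv2.RETR_CCOMP,cv2.CHAIN_APPROX_NONE)
for c,hh in zip(cs,h[0]):
    if cv2.contourArea(c)<100: continue
    uv=c[:,0].astype(float)
    w=onplane(d,uv,0.015)
    r=cv2.minAreaRect((w[:,:2]*1000).astype(np.float32))
    print("hole" if hh[3]>=0 else "outer",uv.mean(0).round(1),np.round(r[0],1),np.round(r[1],1),round(r[2],1))
# heights at stack
reg=P[170:225,380:425];z=reg[...,2]
for lo,hi,n in((.026,.042,"ctrl"),(.05,.066,"batt"),(.07,.088,"wheel"),(.089,.0965,"disc"),(.098,.112,"boss")):
    mm=(z>lo)&(z<hi);q=reg[mm]
    if len(q)>3:
        r=cv2.minAreaRect((q[:,:2]*1000).astype(np.float32));print(n,len(q),np.median(q[:,2]).round(4),q[:,:2].mean(0).round(4),np.round(r[0],1),np.round(r[1],1),round(r[2],1))
E
```

```text
table z [[0.3102, -0.025, -0.0009], [0.3131, 0.1098, 0.0017], [0.3553, -0.4331, -0.0024], [0.7964, 0.3854, -0.0008]]
outer [271.2 208.3] [567.4 183.8] [262.4 306.1] 82.5
hole [289.3 239.1] [478.  135.3] [ 77.3 111.2] 82.3
hole [246.  234.4] [493.7 253.1] [63.4 89. ] 82.3
hole [294.3 196.3] [595.6 120.3] [64.9 66.5] 44.3
hole [251.5 191.5] [611.5 237.6] [51.8 50.6] 43.8
hole [306.7 166.9] [677.1  85.6] [36.8 38.3] 70.8
ctrl 299 0.0336 [ 0.5773 -0.1633] [ 586.4 -171.4] [92.7 57.8] 9.3
batt 206 0.0576 [ 0.5783 -0.1697] [ 588.7 -172.1] [45.5 70.5] 84.7
wheel 102 0.08 [ 0.5872 -0.1703] [ 590.  -172.6] [49.9 48. ] 38.5
disc 91 0.0919 [ 0.5896 -0.1722] [ 589.4 -172.8] [34.5 35.7] 42.4
boss 43 0.1046 [ 0.5897 -0.1727] [ 589.2 -173. ] [16.2 17.5] 42.2
```

View pics/crop_a.png

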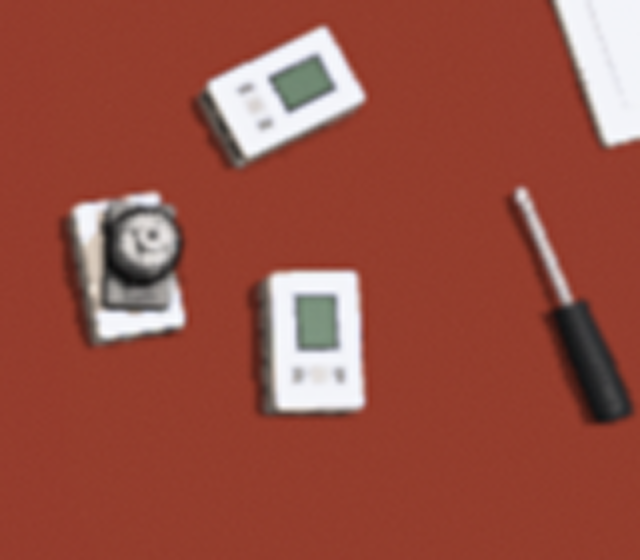

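View pics/crop_b.png

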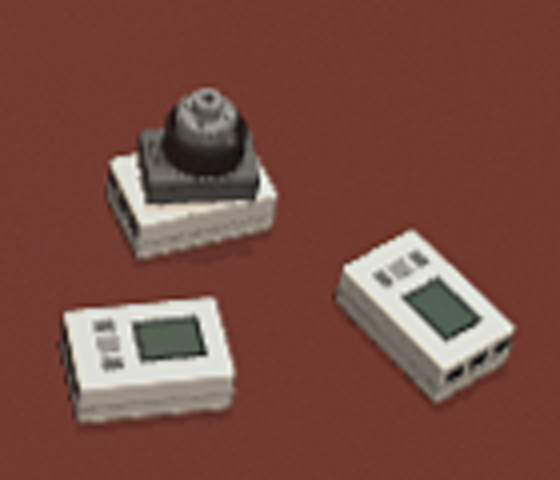

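View pics/crop_c.png

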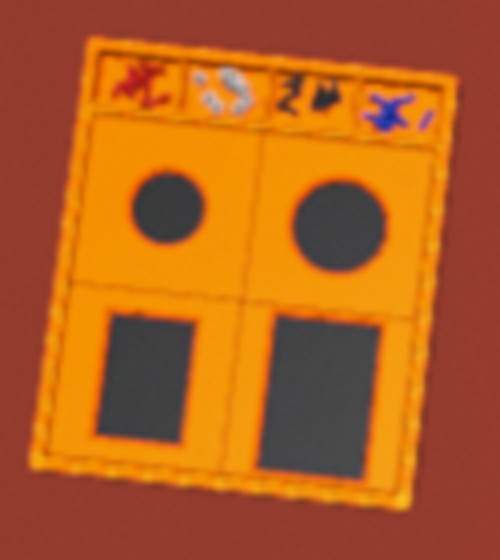

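The crops confirm it: the stack's controller is leftmost. The tray has gear top-left, wheel top-right, battery bottom-left and controller bottom-right. The nest centres come out 118.4–118.8 mm apart and the stack heights match the given sizes. Next I'll compute the moves.

```bash
cat > go.py <<'E'
import sys,numpy as np
from scipy.spatial.transform import Rotation as Ro
from station import observe
# go.py x y z(mm) jawdeg : remaining tool-axis shift (mm) and turn rotvec (deg) from measured pose
x,y,z,j=map(float,sys.argv[1:5]);s=observe()
R=Ro.from_euler('xyz',s["ee_rot"],degrees=True).as_matrix()
cur=np.degrees(np.arctan2(R[1,2],R[0,2]))
dj=(j-cur+90)%180-90
jz=np.radians(cur+dj);zt=np.array([np.cos(jz),np.sin(jz),0]);xt=np.array([0,0,-1.]);Rt=np.c_[xt,np.cross(zt,xt),zt]
e=np.array([x,y,z])-np.array(s["position"])*1000
print("t",round(float(s["time"]),2),"pos",np.round(np.array(s["position"])*1000,1),"jaw",round(cur,2),"q",np.round(s["qpos"],1),"w",round(float(s["gripper_width"])*1000,1),"F",np.round(s["contact_force"],1))
print("shift tool",np.round(R.T@e,1),"turn",np.round(Ro.from_matrix(R.T@Rt).as_rotvec(degrees=True),2),"| shift after turn",np.round(Rt.T@e,1))
E
python3 go.py 589.3 -172.9 200 82.3
```

```text
t 0.1 pos [167.1 601.8 230.6] jaw 74.48 q [74.3 20.3 93.6  0.  66.2 -0.1] w 85.5 F [-0.6  0.3  0.1]
shift tool [  31.4 -614.1 -633.5] turn [-7.82 -0.08 -0.01] | shift after turn [  30.6 -522.2 -711.1]
```

Call:
send_rows(
  series="0 0 0 -4 0 0 85; 0 0 0 -3.8 0 0 85; 0 -15 -20 0 0 0 85; 0 -22 -30 0 0 0 85; 0 -25 -34 0 0 0 85",
)

```text
time: 0.6
position: [0.2174, 0.5099, 0.2307]
ee_rot: [165.0, 90.0, -112.6]
contact_force: [0.9, -1.0, -0.6]
gripper_width: 0.0853
```

Call:
send_rows(
  series="0 -25 -34 0 0 0 85;0 -25 -34 0 0 0 85;0 -25 -34 0 0 0 85;0 -25 -34 0 0 0 85;0 -25 -34 0 0 0 85",
)

```text
time: 1.1
position: [0.3187, 0.3238, 0.2312]
ee_rot: [164.2, 90.0, -113.5]
contact_force: [1.6, -0.1, 0.1]
gripper_width: 0.0851
```

```bash
python3 go.py 589.3 -172.9 200 82.3
```

```text
t 1.1 pos [318.7 323.8 231.2] jaw 82.3 q [ 45.3   4.8 113.6  -0.   61.6 -37. ] w 85.1 F [ 1.6 -0.1  0.1]
shift tool [  31.2 -334.7 -455.9] turn [ 0.   -0.01 -0.  ] | shift after turn [  31.2 -334.7 -455.9]
```

Call:
send_rows(
  series="0 -25 -34 0 0 0 85;0 -25 -34 0 0 0 85;0 -25 -34 0 0 0 85;0 -25 -34 0 0 0 85;0 -25 -34 0 0 0 85",
)

```text
time: 1.6
position: [0.4198, 0.1385, 0.2313]
ee_rot: [-84.1, 90.0, -1.8]
contact_force: [-0.2, 0.1, -0.5]
gripper_width: 0.0852
```

Call:
send_rows(
  series="0 -25 -34 0 0 0 85;0 -25 -34 0 0 0 85;0 -25 -34 0 0 0 85;0 -25 -34 0 0 0 85;0 -25 -34 0 0 0 85",
)

```text
time: 2.1
position: [0.5208, -0.0468, 0.2311]
ee_rot: [78.3, 90.0, 160.6]
contact_force: [0.4, 0.6, 0.1]
gripper_width: 0.0851
```

Call:
send_rows(
  series="0 -25 -34 0 0 0 85;0 -20 -30 0 0 0 85;0 -12 -18 0 0 0 85; 0 0 0 0 0 0 85;0 0 0 0 0 0 85",
)

```text
time: 2.6
position: [0.5654, -0.1335, 0.2308]
ee_rot: [66.0, 89.9, 148.2]
contact_force: [-0.7, -0.0, 0.3]
gripper_width: 0.085
```

```bash
python3 go.py 589.3 -172.9 140 82.3
```

```text
t 2.6 pos [ 565.4 -133.5  230.8] jaw 82.24 q [-13.5  16.4  99.1   0.   64.6 -95.7] w 85.0 F [-0.7 -0.   0.3]
shift tool [ 90.7 -29.2 -35.8] turn [-0.06  0.03 -0.08] | shift after turn [ 90.8 -29.  -35.8]
```

Call:
send_rows(
  series="10 -10 -12 0 0 0 85;20 -10 -12 0 0 0 85;20 -9 -12 0 0 0 85;15 0 0 0 0 0 55;0 0 0 0 0 0 55",
)

```text
time: 3.1
position: [0.5881, -0.1724, 0.1636]
ee_rot: [78.6, 89.7, 160.9]
contact_force: [-0.3, 0.3, 0.5]
gripper_width: 0.0583
```

```bash
python3 go.py 589.3 -172.9 94.5 82.3
cat > look.py <<'E'
import sys
from station import snapshot
from h import *
n,name,u,v,w,h=sys.argv[1],sys.argv[2],*map(int,sys.argv[3:7])
d=snapshot(n);np.savez(name+".npz",**d)
k=min(800/w,600/h);cv2.imwrite(f"pics/{name}.png",cv2.resize(d["frame"][v:v+h,u:u+w],None,fx=k,fy=k,interpolation=2)[:,:,::-1])
E
python3 look.py side s1 310 200 120 140
```

```text
t 3.1 pos [ 588.1 -172.4  163.6] jaw 82.3 q [-16.5  23.3  98.4   0.   58.6 -98.8] w 58.3 F [-0.3  0.3  0.5]
shift tool [69.1 -1.6 -0.4] turn [ 0.    0.05 -0.27] | shift after turn [69.1 -1.3 -0.3]
```

View pics/s1.png

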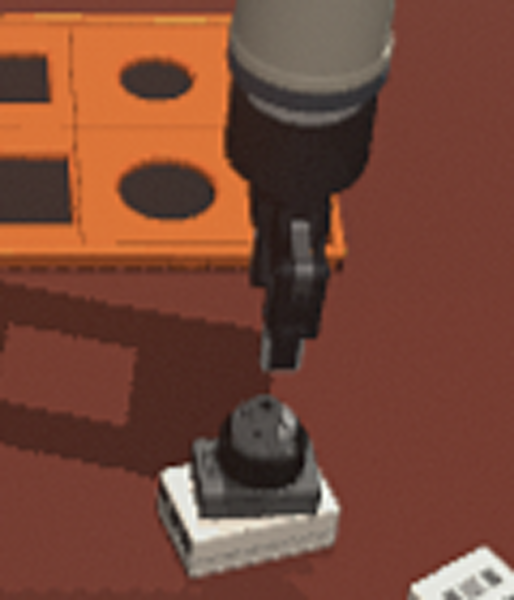

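The side crop shows the jaws above the gear at about (265,410), aligned, so I'll descend.

Call:
send_rows(
  series="20 -0.8 -0.4 0 0 0 45;20 -0.5 0 0 0 0 40;15 0 0 0 0 0 40;10 0 0 0 0 0 40;0 0 0 0 0 0 40",
)

```text
time: 3.65
position: [0.5904, -0.1736, 0.1004]
ee_rot: [79.5, 89.9, 161.8]
contact_force: [0.5, -0.5, -0.0]
gripper_width: 0.0401
```

```bash
python3 go.py 589.3 -172.9 95 82.3
```

```text
t 3.65 pos [ 590.4 -173.6  100.4] jaw 82.3 q [-16.5  27.8 100.6   0.   51.6 -98.8] w 40.1 F [ 0.5 -0.5 -0. ]
shift tool [5.4 1.2 0.5] turn [ 0.    0.02 -0.1 ] | shift after turn [5.4 1.2 0.5]
```

Call:
send_rows(
  series="5.4 1.2 0.5 0 0 0 30;0 0 0 0 0 0 24;0 0 0 0 0 0 18;0 0 0 0 0 0 10;0 0 0 0 0 0 5",
)

```text
time: 4.15
position: [0.5904, -0.1736, 0.0966]
ee_rot: [-98.7, 89.9, -16.5]
contact_force: [-0.2, 0.4, 5.7]
gripper_width: 0.0145
```

```bash
python3 go.py 589.3 -172.9 95 82.3;python3 look.py side s2 310 200 120 140
```

```text
t 4.15 pos [ 590.4 -173.6   96.6] jaw 82.28 q [-16.5  28.1 100.9   0.   51.  -98.8] w 14.5 F [-0.2  0.4  5.7]
shift tool [1.6 1.2 0.5] turn [-0.02 -0.01  0.06] | shift after turn [1.6 1.2 0.5]
```

View pics/s2.png

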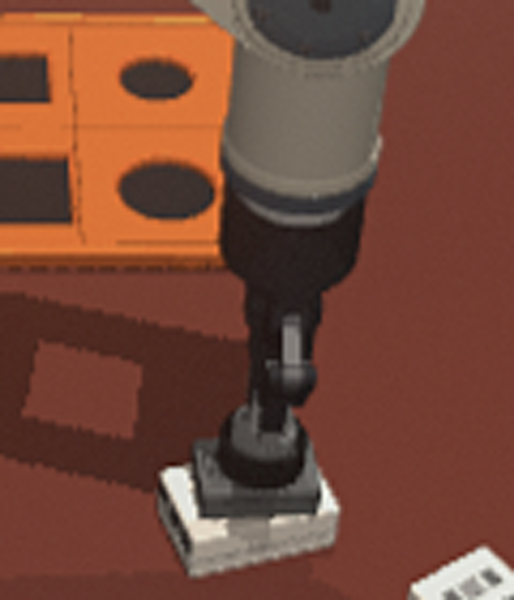

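Call:
send_rows(
  series="0 0 0 0 0 0 5;0 0 0 0 0 0 5",
)

```text
time: 4.4
position: [0.5904, -0.1736, 0.0966]
ee_rot: [-98.7, 89.9, -16.4]
contact_force: [-0.8, 1.1, 6.2]
gripper_width: 0.0142
```

```bash
python3 go.py 589.3 -172.9 95 82.3;python3 look.py side s2b 350 270 60 60
```

```text
t 4.4 pos [ 590.4 -173.6   96.6] jaw 82.29 q [-16.5  28.1 100.9   0.   51.  -98.8] w 14.2 F [-0.8  1.1  6.2]
shift tool [1.6 1.2 0.5] turn [-0.01 -0.01  0.06] | shift after turn [1.6 1.2 0.5]
```

View pics/s2b.png

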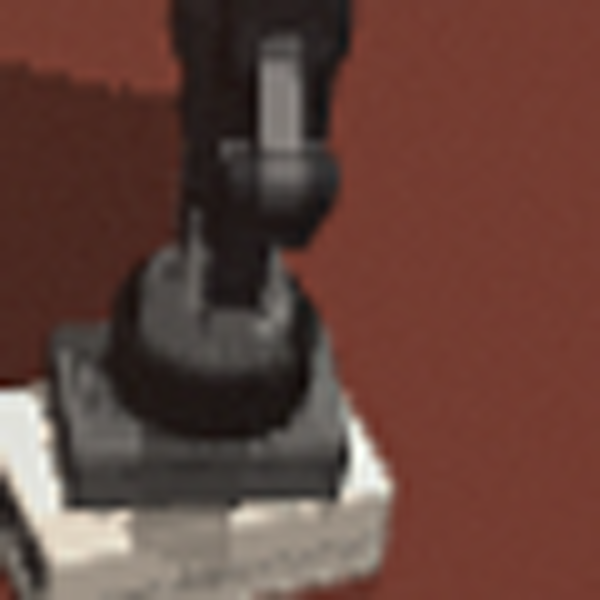

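Call:
send_rows(
  series="-2 0 0 0 0 0 5;-4 0 0 0 0 0 5;-6 0 0 0 0 0 5;0 0 0 0 0 0 5",
)

```text
time: 4.85
position: [0.5906, -0.1736, 0.1089]
ee_rot: [-99.9, 89.9, -17.6]
contact_force: [0.1, 0.7, -0.6]
gripper_width: 0.0142
```

```bash
python3 go.py 589.3 -172.9 95 82.3;python3 look.py side s3 350 260 60 60
```

```text
t 4.85 pos [ 590.6 -173.6  108.9] jaw 82.29 q [-16.5  27.1 100.5  -0.   52.3 -98.8] w 14.2 F [ 0.1  0.7 -0.6]
shift tool [13.9  1.4  0.6] turn [-0.01 -0.01  0.08] | shift after turn [13.9  1.3  0.6]
```

View pics/s3.png

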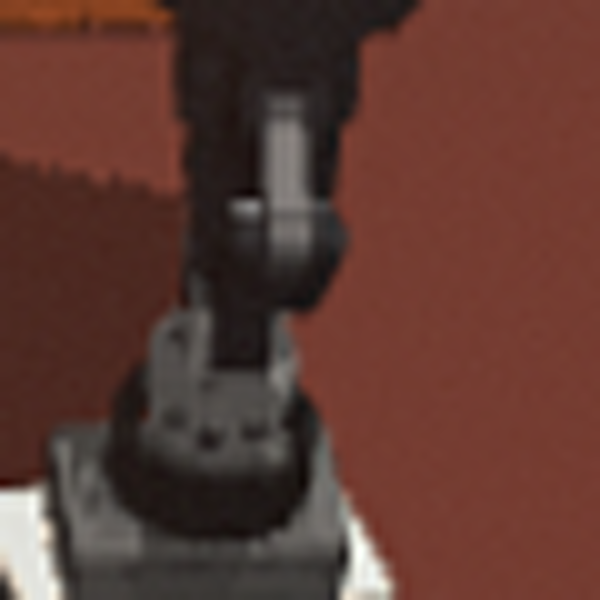

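The crop shows the gear rising with the fingers, clear of the wheel at (215,440). I'll carry it to its nest.

Call:
send_rows(
  series="-10 0 0 0 0 0 5;-15 0 0 0 0 0 5;-15 0 0 0 0 0 5;-10 0 0 0 0 0 5; 0 0 0 0 0 0 5",
)

```text
time: 5.4
position: [0.5913, -0.1738, 0.1604]
ee_rot: [-99.2, 89.8, -16.9]
contact_force: [-0.0, 0.1, -0.4]
gripper_width: 0.0147
```

```bash
python3 go.py 612 237.3 150 82.3
```

```text
t 5.4 pos [ 591.3 -173.8  160.4] jaw 82.28 q [-16.5  23.5  98.5  -0.   57.8 -98.8] w 14.7 F [-0.   0.1 -0.4]
shift tool [ 10.   34.7 410.2] turn [-0.02 -0.03  0.21] | shift after turn [ 10.4  34.5 410.2]
```

Call:
send_rows(
  series="0 1 15 0 0 0 5;0 2 25 0 0 0 5;0 3 35 0 0 0 5;0 3 35 0 0 0 5;0 3 35 0 0 0 5",
)

```text
time: 5.9
position: [0.5968, -0.026, 0.1571]
ee_rot: [83.0, 89.9, 165.3]
contact_force: [-0.1, -0.2, -0.3]
gripper_width: 0.0141
```

Call:
send_rows(
  series="0 3 35 0 0 0 5;0 3 35 0 0 0 5;0 3 35 0 0 0 5;0 3 35 0 0 0 5;0 3 35 0 0 0 5",
)

```text
time: 6.4
position: [0.6051, 0.1495, 0.1571]
ee_rot: [103.8, 89.9, -173.9]
contact_force: [0.8, -0.1, -0.6]
gripper_width: 0.0141
```

Call:
send_rows(
  series="0 3 35 0 0 0 5;0 2 25 0 0 0 5;0 1 15 0 0 0 5;0 0 5 0 0 0 5;0 0 0 0 0 0 5",
)

```text
time: 6.9
position: [0.6106, 0.2275, 0.1575]
ee_rot: [128.5, 90.0, -149.2]
contact_force: [0.0, -0.1, -0.5]
gripper_width: 0.0143
```

```bash
python3 go.py 612 237.3 40 82.3
```

```text
t 6.9 pos [610.6 227.5 157.5] jaw 82.33 q [ 20.3  26.7  93.7  -0.   59.6 -62. ] w 14.3 F [ 0.  -0.1 -0.5]
shift tool [117.4  -0.2   9.9] turn [ 0.03 -0.03 -0.04] | shift after turn [ 1.175e+02 -1.000e-01  9.900e+00]
```

Call:
send_rows(
  series="10 0 6 0 0 0 5;20 0 4 0 0 0 5;25 0 0 0 0 0 5;25 0 0 0 0 0 5;20 0 0 0 0 0 5",
)

```text
time: 7.4
position: [0.6117, 0.2359, 0.0558]
ee_rot: [123.0, 89.9, -154.8]
contact_force: [0.1, -0.5, -0.0]
gripper_width: 0.0147
```

Call:
send_rows(
  series="8 0 0 0 0 0 5;5 0 0 0 0 0 5;0 0 0 0 0 0 5",
)

```text
time: 7.7
position: [0.6124, 0.2368, 0.0447]
ee_rot: [123.2, 90.0, -154.5]
contact_force: [0.0, 0.9, -0.1]
gripper_width: 0.0141
```

```bash
python3 go.py 612 237.3 20 82.3; python3 look.py top t4 210 140 125 140;python3 look.py side s4 270 180 140 105
```

```text
t 7.7 pos [612.4 236.8  44.7] jaw 82.25 q [ 21.   35.   96.6  -0.   48.4 -61.2] w 14.1 F [ 0.   0.9 -0.1]
shift tool [24.7  0.4  0.4] turn [-0.05 -0.01 -0.02] | shift after turn [24.7  0.4  0.4]
```

View pics/s4.png

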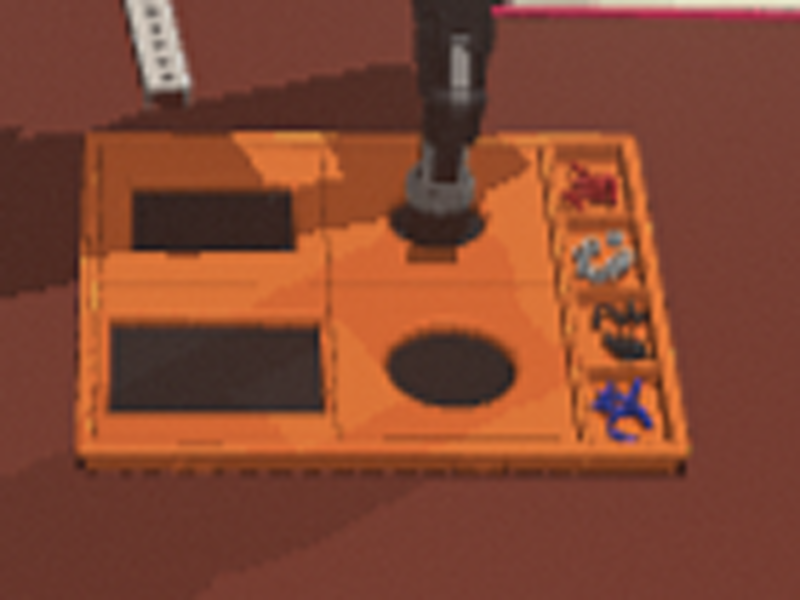

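View pics/t4.png

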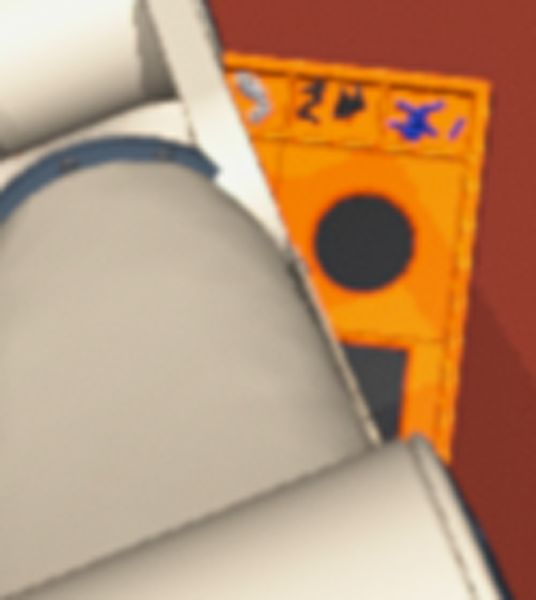

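The side view shows the gear at (440,188), upright and over its recess at (437,220). I'll lower it.

Call:
send_rows(
  series="8 0 0 0 0 0 5;7 0 0 0 0 0 5;5 0 0 0 0 0 5;2 0 0 0 0 0 5;0 0 0 0 0 0 5",
)

```text
time: 8.3
position: [0.612, 0.2372, 0.0223]
ee_rot: [118.1, 90.0, -159.6]
contact_force: [-0.0, 0.3, -0.3]
gripper_width: 0.0145
```

```bash
python3 go.py 612 237.3 20.6 82.3
```

```text
t 8.3 pos [612.  237.2  22.3] jaw 82.29 q [ 21.1  36.8  97.    0.   46.3 -61.2] w 14.5 F [-0.   0.3 -0.3]
shift tool [1.7 0.  0.1] turn [-0.01 -0.02 -0.04] | shift after turn [1.7 0.  0.1]
```

Call:
send_rows(
  series="1 0 0 0 0 0 5;1 0 0 0 0 0 5;0 0 0 0 0 0 5",
)

```text
time: 8.6
position: [0.6124, 0.2373, 0.0209]
ee_rot: [-65.3, 90.0, 17.0]
contact_force: [0.3, 0.2, 0.5]
gripper_width: 0.0142
```

Call:
send_rows(
  series="1 0 0 0 0 0 5;0 0 0 0 0 0 5",
)

```text
time: 8.8
position: [0.6125, 0.2373, 0.0206]
ee_rot: [-58.3, 90.0, 23.9]
contact_force: [-2.6, 0.1, 6.4]
gripper_width: 0.0142
```

Contact at 20.6 mm, as predicted. I'll release and rise.

Call:
send_rows(
  series="0 0 0 0 0 0 15;0 0 0 0 0 0 22;0 0 0 0 0 0 30;0 0 0 0 0 0 40;0 0 0 0 0 0 40",
)

```text
time: 9.3
position: [0.6123, 0.2372, 0.0198]
ee_rot: [126.7, 90.0, -151.0]
contact_force: [0.1, -0.2, 0.7]
gripper_width: 0.0401
```

Call:
send_rows(
  series="-5 0 0 0 0 0 40;-15 0 0 0 0 0 45;-25 0 0 0 0 0 60;-35 0 0 0 0 0 80;-35 0 0 0 0 0 80",
)

```text
time: 9.8
position: [0.6122, 0.2372, 0.1371]
ee_rot: [-65.4, 90.0, 16.9]
contact_force: [0.3, -0.9, 0.1]
gripper_width: 0.0803
```

```bash
python3 go.py 590 -172.9 130 82.3; python3 look.py side s5 270 180 140 105
```

```text
t 9.8 pos [612.2 237.2 137.1] jaw 82.28 q [ 21.   28.4  93.9  -0.   57.6 -61.2] w 80.3 F [ 0.3 -0.9  0.1]
shift tool [   7.1  -33.  -409.4] turn [-0.02  0.    0.01] | shift after turn [   7.1  -32.9 -409.4]
```

View pics/s5.png

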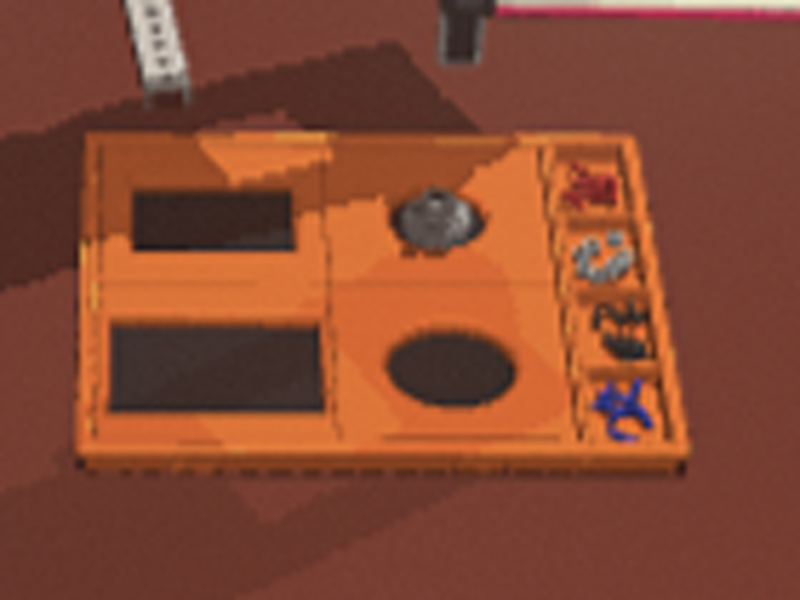

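The gear sits in its recess at (437,220). Before going back I'll re-measure the stack while it's unobstructed.

```bash
cat > stack.py <<'E'
import sys
from station import snapshot
from h import *
d=snapshot("top");P=cloud(d)
u0,v0,u1,v1=370,160,432,228
reg=P[v0:v1,u0:u1];z=reg[...,2]
for lo,hi,n in((.026,.042,"ctrl"),(.05,.066,"batt"),(.07,.088,"wheel"),(.089,.0965,"disc")):
    q=reg[(z>lo)&(z<hi)]
    if len(q)>3:
        r=cv2.minAreaRect((q[:,:2]*1000).astype(np.float32));print(n,len(q),np.median(q[:,2]).round(4),np.round(r[0],1),np.round(r[1],1),round(r[2],1))
E
python3 stack.py
```

```text
ctrl 330 0.0338 [ 618.4 -185.6] [ 92.5 175.8] 66.1
batt 221 0.0574 [ 588.6 -172.6] [46.  70.6] 84.0
wheel 225 0.081 [ 590.1 -172.8] [49.3 48.4] 32.0
```

Call:
send_rows(
  series="0 -1 -15 0 0 0 80;0 -2 -25 0 0 0 80;0 -3 -35 0 0 0 80;0 -3 -40 0 0 0 80;0 -3 -40 0 0 0 80",
)

```text
time: 10.4
position: [0.6019, 0.0799, 0.1339]
ee_rot: [112.2, 89.9, -165.5]
contact_force: [0.2, 0.2, 0.1]
gripper_width: 0.08
```

Call:
send_rows(
  series="0 -3 -40 0 0 0 80;0 -3 -40 0 0 0 80;0 -3 -40 0 0 0 80;0 -3 -40 0 0 0 80;0 -3 -35 0 0 0 80",
)

```text
time: 10.9
position: [0.5903, -0.1157, 0.134]
ee_rot: [96.3, 89.9, 178.6]
contact_force: [0.6, 0.8, 0.2]
gripper_width: 0.0803
```

```bash
python3 go.py 590 -172.9 110 82.3
```

```text
t 10.9 pos [ 590.3 -115.7  134. ] jaw 82.25 q [-11.2  24.3 101.2  -0.   54.6 -93.5] w 80.3 F [0.6 0.8 0.2]
shift tool [ 24.   -7.5 -56.7] turn [-0.05 -0.01 -0.12] | shift after turn [ 24.   -7.4 -56.7]
```

Call:
send_rows(
  series="0 -3 -25 0 0 0 80;0 -3 -20 0 0 0 80;0 -1 -11 0 0 0 80;0 0 0 0 0 0 80;0 0 0 0 0 0 80",
)

```text
time: 11.4
position: [0.5909, -0.1692, 0.1344]
ee_rot: [68.8, 89.9, 151.1]
contact_force: [-0.1, 0.0, -0.2]
gripper_width: 0.0796
```

```bash
python3 go.py 590 -172.8 69 82.3
```

```text
t 11.4 pos [ 590.9 -169.2  134.4] jaw 82.26 q [-16.1  25.3  99.5   0.   55.2 -98.4] w 79.6 F [-0.1  0.  -0.2]
shift tool [65.4  0.4 -3.7] turn [-0.04  0.02 -0.06] | shift after turn [65.4  0.4 -3.7]
```

Call:
send_rows(
  series="10 0 -3.7 0 0 0 80;20 0.4 0 0 0 0 80;20 0 0 0 0 0 75;12 0 0 0 0 0 70;0 0 0 0 0 0 70",
)

```text
time: 11.9
position: [0.5892, -0.1722, 0.0708]
ee_rot: [80.5, 89.8, 162.9]
contact_force: [0.4, 0.2, 0.3]
gripper_width: 0.0698
```

```bash
python3 go.py 590 -172.8 69 82.3;python3 look.py side s6 310 240 120 100
```

```text
t 11.9 pos [ 589.2 -172.2   70.8] jaw 82.33 q [-16.4  30.1 101.6   0.   48.6 -98.8] w 69.8 F [0.4 0.2 0.3]
shift tool [ 1.8 -0.8 -0.5] turn [ 0.03  0.03 -0.21] | shift after turn [ 1.8 -0.8 -0.5]
```

View pics/s6.png

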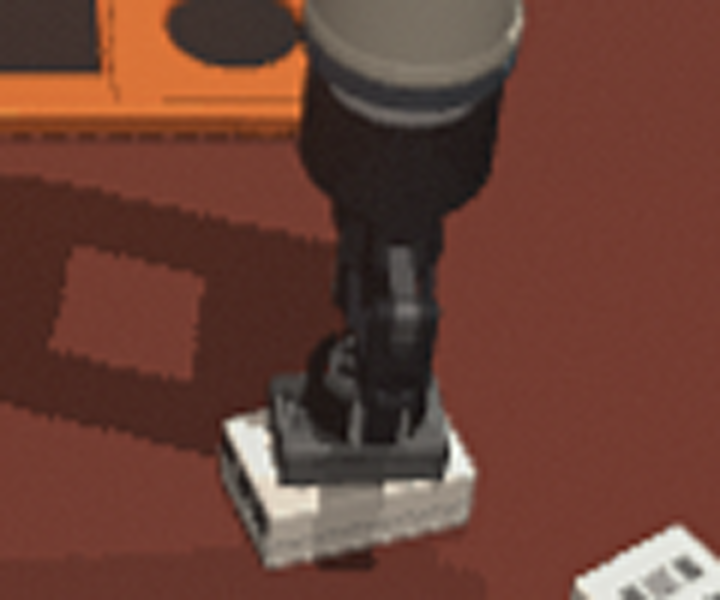

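The near finger at (380,380) straddles the wheel and stays clear of the battery. I'll close.

Call:
send_rows(
  series="1 -0.8 -0.5 0 0 0 62;0 0 0 0 0 0 55;0 0 0 0 0 0 48;0 0 0 0 0 0 40;0 0 0 0 0 0 35",
)

```text
time: 12.45
position: [0.592, -0.174, 0.0734]
ee_rot: [-95.8, 89.9, -13.5]
contact_force: [-1.8, 0.9, 6.7]
gripper_width: 0.0469
```

Call:
send_rows(
  series="-2 0 0 0 0 0 35;-4 0 0 0 0 0 35;-6 0 0 0 0 0 35;0 0 0 0 0 0 35",
)

```text
time: 12.85
position: [0.592, -0.174, 0.085]
ee_rot: [-99.4, 89.9, -17.1]
contact_force: [0.1, 0.3, 0.0]
gripper_width: 0.0469
```

```bash
python3 go.py 595.6 119.8 120 82.3;python3 look.py side s7 310 240 120 100
```

```text
t 12.85 pos [ 592. -174.   85.] jaw 82.29 q [-16.5  29.1 101.   -0.   49.8 -98.8] w 46.9 F [0.1 0.3 0. ]
shift tool [-35.2  35.8 291.7] turn [-0.01 -0.01  0.09] | shift after turn [-35.   35.8 291.7]
```

View pics/s7.png

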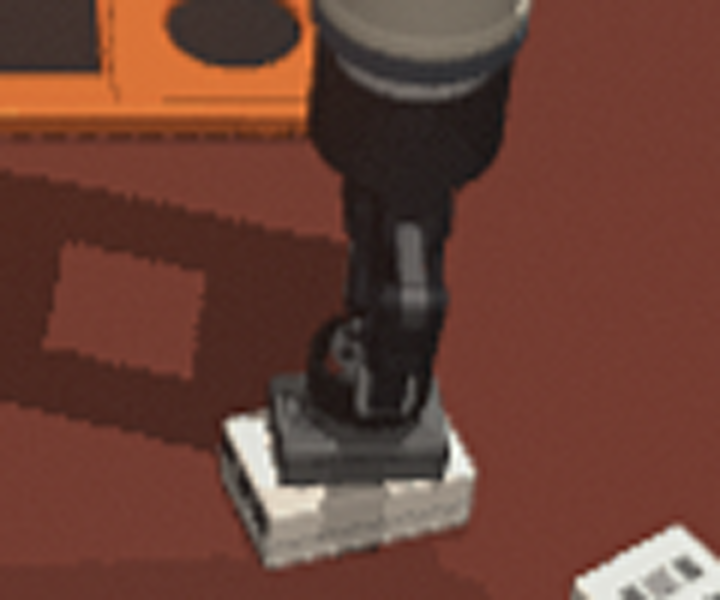

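The wheel is lifted clear of the battery and held at 46.9 mm. I'll raise it and carry it across.

Call:
send_rows(
  series="-10 0 0 0 0 0 35;-15 0 0 0 0 0 35;-10 2 20 0 0 0 35;0 3 30 0 0 0 35;0 4 35 0 0 0 35",
)

```text
time: 13.4
position: [0.5946, -0.0884, 0.1207]
ee_rot: [-93.8, 89.9, -11.6]
contact_force: [0.2, 1.2, -1.2]
gripper_width: 0.0466
```

Call:
send_rows(
  series="0 4 35 0 0 0 35;0 4 35 0 0 0 35;0 4 35 0 0 0 35;0 4 35 0 0 0 35;0 4 30 0 0 0 35",
)

```text
time: 13.9
position: [0.5972, 0.0846, 0.1203]
ee_rot: [-70.3, 89.9, 12.0]
contact_force: [0.6, -0.4, -0.1]
gripper_width: 0.0468
```

```bash
python3 go.py 597 119.5 45 82.3
python3 look.py side s8 270 180 140 105
python3 - <<'E'
from h import *
s=load("s8.npz");P=cloud(s)
# gear boss top points
print(proj(s,[[.6115,.2376,.028],[.6115,.2376,.016]]).round(1))
q=P[200:240,330:365].reshape(-1,3);m=(q[:,2]>.023)&(q[:,2]<.034)&(abs(q[:,0]-.611)<.03)&(abs(q[:,1]-.237)<.03);print(m.sum(),q[m].mean(0).round(4),q[m].min(0).round(4),q[m].max(0).round(4))
E
```

```text
t 13.9 pos [597.2  84.6 120.3] jaw 82.31 q [  7.9  25.4 101.7   0.   52.9 -74.4] w 46.8 F [ 0.6 -0.4 -0.1]
shift tool [75.3  5.  34.5] turn [0.01 0.03 0.08] | shift after turn [75.3  4.9 34.6]
[[345.2 214.2]
 [344.9 217.3]]
19 [0.6122 0.2344 0.0296] [0.6017 0.2262 0.0233] [0.6206 0.2437 0.034 ]
```

View pics/s8.png

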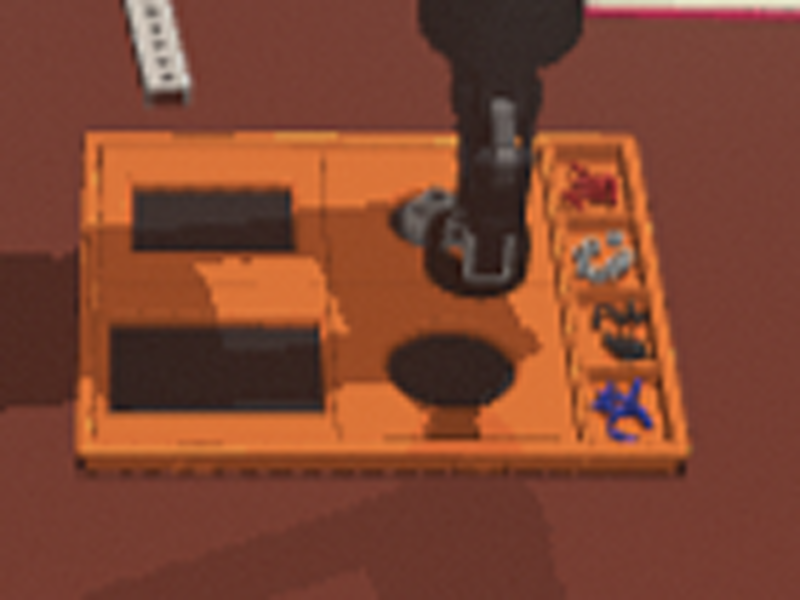

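The wheel hangs level, but the finger looks a little off-centre on it. I'll measure the offset between wheel and tool.

Run:
```python
from h import *
s=load("s8.npz");P=cloud(s)
q=P.reshape(-1,3)
m=(q[:,2]>.095)&(q[:,2]<.135)&(abs(q[:,0]-.597)<.045)&(abs(q[:,1]-.085)<.05)
q=q[m];
for lo in np.arange(.095,.135,.005):
    a=q[(q[:,2]>=lo)&(q[:,2]<lo+.005)]
    if len(a):print(round(lo,3),len(a),"x",a[:,0].min().round(4),a[:,0].max().round(4),"y",a[:,1].min().round(4),a[:,1].max().round(4))
```

```text
0.105 9 x 0.5753 0.6183 y 0.0618 0.1101
0.11 22 x 0.5718 0.6199 y 0.0567 0.1072
0.115 28 x 0.5721 0.6193 y 0.0544 0.1052
0.12 26 x 0.5719 0.6207 y 0.0546 0.1012
0.125 45 x 0.573 0.6222 y 0.0504 0.112
0.13 27 x 0.5736 0.6161 y 0.0493 0.0968
```

The wheel centre is at x≈0.596, so the offset of about 1.3 mm is as assumed. Continuing.

Call:
send_rows(
  series="0 2 15 0 0 0 35;10 2 12 0 0 0 35;20 1 7 0 0 0 35;20 0 0 0 0 0 35;15 0 0 0 0 0 35",
)

```text
time: 14.45
position: [0.5959, 0.117, 0.0524]
ee_rot: [112.7, 89.9, -165.0]
contact_force: [0.8, 0.3, 0.4]
gripper_width: 0.0467
```

Call:
send_rows(
  series="6 0 0 0 0 0 35;0 0 0 0 0 0 35",
)

```text
time: 14.65
position: [0.5959, 0.1166, 0.0469]
ee_rot: [109.9, 89.9, -167.9]
contact_force: [0.5, -0.4, -0.5]
gripper_width: 0.0468
```

```bash
python3 go.py 597 119.7 22 82.3
python3 look.py side s9 270 180 140 105
```

```text
t 14.65 pos [595.9 116.6  46.9] jaw 82.25 q [ 10.9  31.5 103.1  -0.   45.5 -71.3] w 46.8 F [ 0.5 -0.4 -0.5]
shift tool [24.9 -0.7  3.2] turn [-0.05 -0.03 -0.09] | shift after turn [24.9 -0.7  3.2]
```

View pics/s9.png

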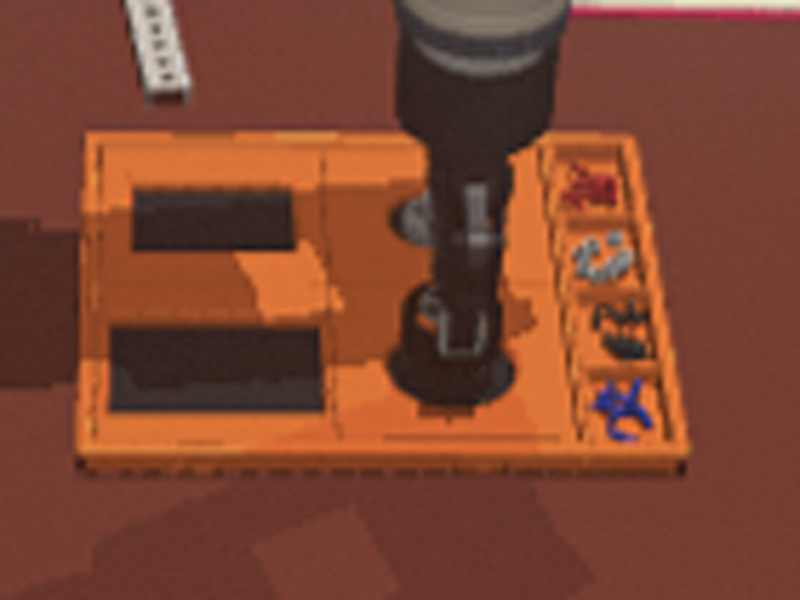

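The wheel at (450,340) is level over its recess (450,370). I'll lower it.

Call:
send_rows(
  series="8 -0.7 3.2 0 0 0 35;8 0 0 0 0 0 35;5 0 0 0 0 0 35;3 0 0 0 0 0 35;0 0 0 0 0 0 35",
)

```text
time: 15.2
position: [0.5972, 0.1201, 0.0233]
ee_rot: [111.1, 89.9, -166.6]
contact_force: [0.5, 0.5, -0.9]
gripper_width: 0.0469
```

```bash
python3 go.py 597 119.7 21.4 82.3
```

```text
t 15.2 pos [597.2 120.1  23.3] jaw 82.28 q [ 11.2  33.6 103.3  -0.   43.1 -71.1] w 46.9 F [ 0.5  0.5 -0.9]
shift tool [ 1.9  0.1 -0.4] turn [-0.02 -0.02 -0.05] | shift after turn [ 1.9  0.1 -0.4]
```

Call:
send_rows(
  series="1 0 0 0 0 0 35;1 0 0 0 0 0 35;0 0 0 0 0 0 35",
)

```text
time: 15.5
position: [0.5976, 0.1202, 0.022]
ee_rot: [-69.9, 90.0, 12.3]
contact_force: [0.3, -0.1, -0.5]
gripper_width: 0.0465
```

Call:
send_rows(
  series="0.8 0 0 0 0 0 35;0 0 0 0 0 0 35",
)

```text
time: 15.7
position: [0.5977, 0.1202, 0.0215]
ee_rot: [-67.5, 90.0, 14.8]
contact_force: [-0.8, -0.0, 2.5]
gripper_width: 0.0469
```

Contact at 21.5 mm as expected. I'll release.

Call:
send_rows(
  series="0 0 0 0 0 0 50;0 0 0 0 0 0 58;0 0 0 0 0 0 66;0 0 0 0 0 0 70;0 0 0 0 0 0 70",
)

```text
time: 16.2
position: [0.5975, 0.1202, 0.021]
ee_rot: [136.9, 90.0, -140.8]
contact_force: [0.1, 0.2, -0.1]
gripper_width: 0.07
```

Call:
send_rows(
  series="-5 0 0 0 0 0 70;-15 0 0 0 0 0 70;-25 0 0 0 0 0 70;-35 0 0 0 0 0 70;-20 0 0 0 0 0 70",
)

```text
time: 16.7
position: [0.5988, 0.1204, 0.1248]
ee_rot: [-71.1, 89.8, 11.2]
contact_force: [0.9, 0.3, -0.6]
gripper_width: 0.07
```

```bash
python3 go.py 590 -173 80 84.5
python3 look.py side s10 270 180 140 105;python3 stack.py
```

```text
t 16.7 pos [598.8 120.4 124.8] jaw 82.28 q [ 11.2  25.6 100.6  -0.   53.6 -71.1] w 70.0 F [ 0.9  0.3 -0.6]
shift tool [  44.6  -30.6 -292. ] turn [-2.22  0.06  0.19] | shift after turn [  44.8  -19.4 -292.9]
ctrl 326 0.0337 [ 618.8 -184.8] [ 91.5 174.2] 67.2
batt 442 0.0579 [ 588.5 -174.4] [44.4 70.8] 84.5
```

View pics/s10.png

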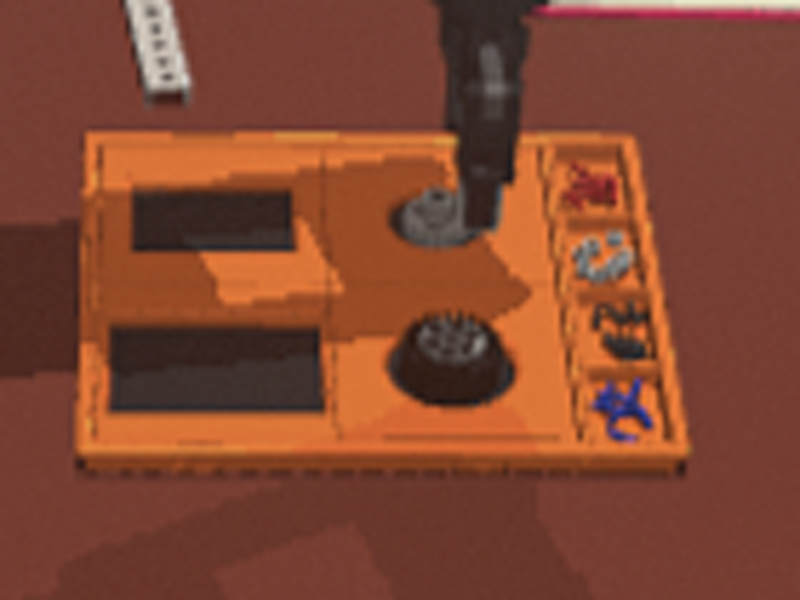

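The wheel lies flat in its recess at (450,355). The battery is unmoved, with long axis yaw ≈ -5.5°. Moving back to it.

Call:
send_rows(
  series="0 0 0 -2.2 0 0 72;0 -1 -15 0 0 0 75;0 -2 -28 0 0 0 75;0 -3 -38 0 0 0 75;0 -3 -40 0 0 0 75",
)

```text
time: 17.3
position: [0.5942, -0.0027, 0.1206]
ee_rot: [106.7, 89.9, -168.8]
contact_force: [0.9, 0.3, 0.0]
gripper_width: 0.075
```

Call:
send_rows(
  series="0 -3 -40 0 0 0 75;0 -3 -40 0 0 0 75;0 -3 -40 0 0 0 75;0 -1 -30 0 0 0 75;0 0 -10 0 0 0 75",
)

```text
time: 17.8
position: [0.5884, -0.1648, 0.1206]
ee_rot: [123.7, 89.9, -152.0]
contact_force: [1.1, 1.1, -0.5]
gripper_width: 0.0749
```

```bash
python3 go.py 589.5 -173.3 47 84.5
```

```text
t 17.8 pos [ 588.4 -164.8  120.6] jaw 84.29 q [ -15.8   26.   100.5   -0.    53.5 -100. ] w 74.9 F [ 1.1  1.1 -0.5]
shift tool [73.6 -2.  -8.3] turn [-0.21 -0.03 -0.05] | shift after turn [73.6 -1.9 -8.3]
```

Call:
send_rows(
  series="5 -1 -6 0 0 0 72;20 -1 -2.3 0 0 0 70;25 0 0 0 0 0 70;18 0 0 0 0 0 68;3 0 0 0 0 0 65",
)

```text
time: 18.3
position: [0.5887, -0.1683, 0.0474]
ee_rot: [77.4, 89.7, 161.9]
contact_force: [0.5, 0.9, -0.2]
gripper_width: 0.065
```

```bash
python3 go.py 589.5 -173.3 46 84.5;python3 look.py side s11 310 240 120 100
```

```text
t 18.3 pos [ 588.7 -168.3   47.4] jaw 84.52 q [ -16.1   31.9  102.3    0.    46.1 -100.6] w 65.0 F [ 0.5  0.9 -0.2]
shift tool [ 1.4 -1.2 -4.9] turn [ 0.02  0.06 -0.26] | shift after turn [ 1.4 -1.2 -4.9]
```

View pics/s11.png

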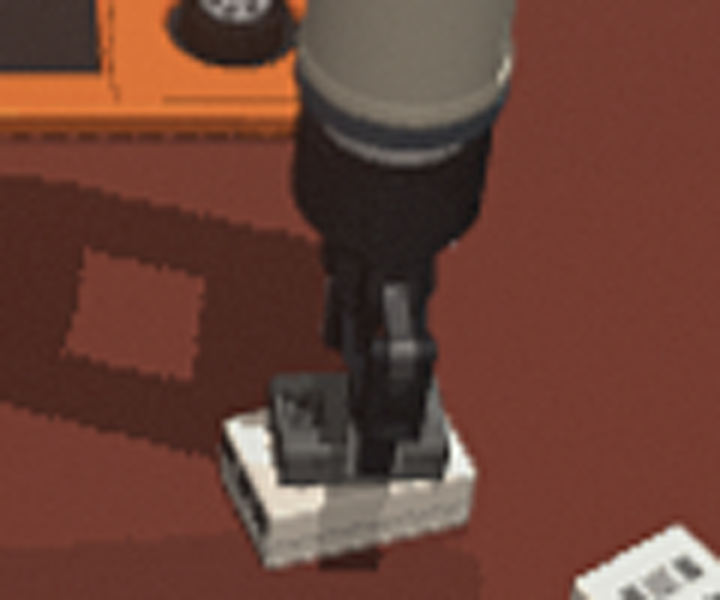

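Call:
send_rows(
  series="0 -0.8 -4.5 0 0 0 62;0 0 0 0 0 0 56;0 0 0 0 0 0 48;0 0 0 0 0 0 40;0 0 0 0 0 0 35",
)

```text
time: 18.85
position: [0.5916, -0.1745, 0.0515]
ee_rot: [-99.4, 89.9, -14.9]
contact_force: [-2.2, 0.6, 7.6]
gripper_width: 0.0418
```

Call:
send_rows(
  series="-1 0 0 0 0 0 35;-3 0 0 0 0 0 35;-5 0 0 0 0 0 35;-5 0 0 0 0 0 35;0 0 0 0 0 0 35",
)

```text
time: 19.35
position: [0.5916, -0.1745, 0.065]
ee_rot: [-100.5, 89.9, -16.1]
contact_force: [0.4, 0.5, -1.4]
gripper_width: 0.0419
```

```bash
python3 go.py 494.5 252.6 100 82.3;python3 look.py side s12 310 240 120 100
```

```text
t 19.35 pos [ 591.6 -174.5   65. ] jaw 84.48 q [ -16.6   30.6  101.6    0.    47.7 -101.1] w 41.9 F [ 0.4  0.5 -1.4]
shift tool [-35.3 137.7 415.8] turn [ 2.18 -0.01  0.08] | shift after turn [-35.  153.4 410.3]
```

View pics/s12.png

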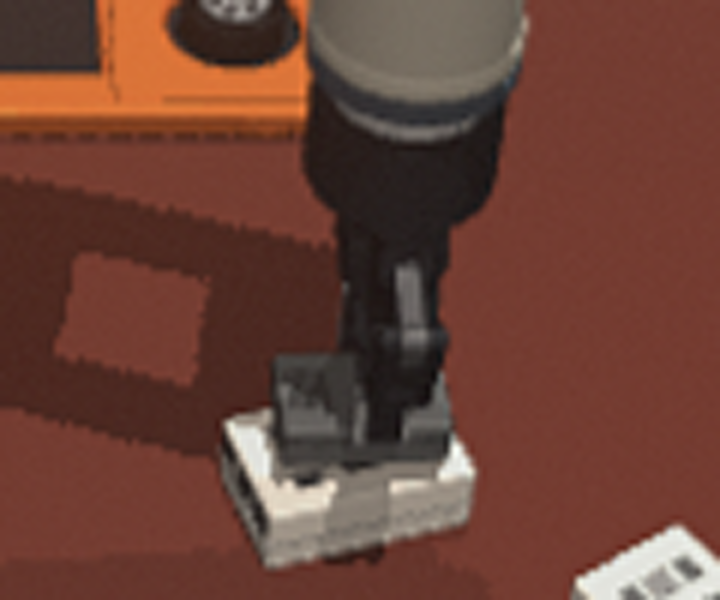

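The battery is lifted level off the controller, with the bottom edge at about (360,455). I'll raise it, turn it to the nest yaw and carry it.

Call:
send_rows(
  series="-10 0 0 0 0 0 35;-20 0 0 0 0 0 35;-20 0 0 0 0 0 35;-5 0 0 2.2 0 0 35;0 5 15 0 0 0 35",
)

```text
time: 19.9
position: [0.5893, -0.1599, 0.1209]
ee_rot: [-103.9, 89.8, -21.8]
contact_force: [-0.2, 1.4, -2.3]
gripper_width: 0.0417
```

Call:
send_rows(
  series="0 9 24 0 0 0 35;0 12 33 0 0 0 35;0 13 35 0 0 0 35;0 13 35 0 0 0 35;0 13 35 0 0 0 35",
)

```text
time: 20.4
position: [0.549, 0.0118, 0.1189]
ee_rot: [84.6, 89.9, 167.0]
contact_force: [0.9, 0.5, -1.6]
gripper_width: 0.0418
```

Call:
send_rows(
  series="0 13 35 0 0 0 35;0 13 35 0 0 0 35;0 13 35 0 0 0 35;0 13 35 0 0 0 35;0 13 35 0 0 0 35",
)

```text
time: 20.9
position: [0.5079, 0.1938, 0.1189]
ee_rot: [106.0, 89.9, -171.6]
contact_force: [0.5, -0.4, -0.9]
gripper_width: 0.0417
```

```bash
python3 go.py 496 252.3 60 82.3
```

```text
t 20.9 pos [507.9 193.8 118.9] jaw 82.34 q [ 20.7  21.  109.1   0.   50.  -61.6] w 41.7 F [ 0.5 -0.4 -0.9]
shift tool [58.9 19.6 56.4] turn [ 0.04 -0.01 -0.05] | shift after turn [58.9 19.6 56.4]
```

Call:
send_rows(
  series="0 9 25 0 0 0 35;0 6 18 0 0 0 35;10 4 10 0 0 0 35;25 0 3 0 0 0 35;20 0 0 0 0 0 35",
)

```text
time: 21.4
position: [0.4972, 0.2503, 0.0626]
ee_rot: [122.9, 90.0, -154.7]
contact_force: [0.2, 0.2, -2.7]
gripper_width: 0.0416
```

Call:
send_rows(
  series="8 0 0 0 0 0 35;0 0 0 0 0 0 35",
)

```text
time: 21.6
position: [0.4968, 0.2492, 0.0546]
ee_rot: [124.5, 89.8, -153.2]
contact_force: [-0.2, -0.7, -1.5]
gripper_width: 0.0418
```

```bash
python3 go.py 496 252.3 24 82.3
python3 look.py side s13 270 180 140 105
```

```text
t 21.6 pos [496.8 249.2  54.6] jaw 82.29 q [ 26.5  27.5 109.4  -0.   43.3 -55.8] w 41.8 F [-0.2 -0.7 -1.5]
shift tool [30.5  1.2  3. ] turn [-0.01 -0.11 -0.15] | shift after turn [30.6  1.2  2.9]
```

View pics/s13.png

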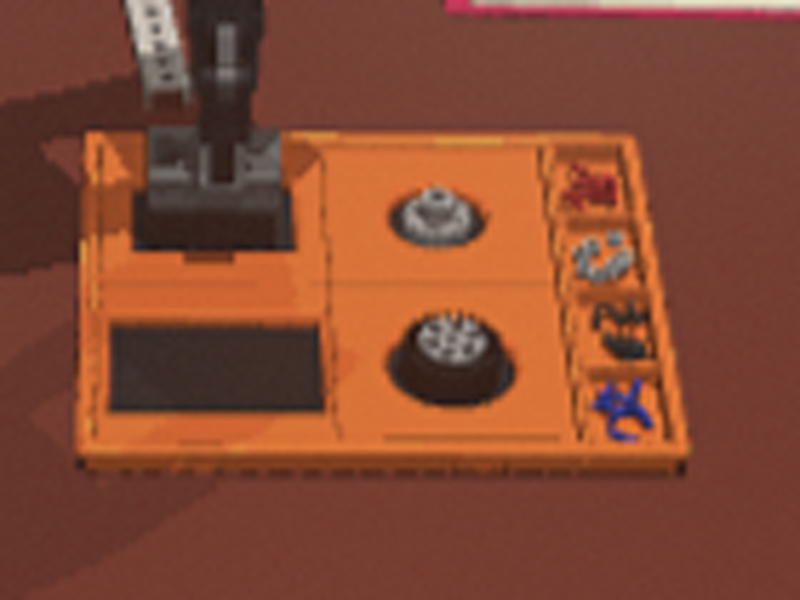

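The battery at (215,170) is level and aligned over its recess (215,220). I'll lower it.

Call:
send_rows(
  series="10 1.2 3 0 0 0 35;10 0 0 0 0 0 35;6 0 0 0 0 0 35;3 0 0 0 0 0 35;0 0 0 0 0 0 35",
)

```text
time: 22.15
position: [0.4971, 0.2529, 0.0266]
ee_rot: [126.7, 89.9, -151.0]
contact_force: [-0.1, 0.6, -1.6]
gripper_width: 0.0417
```

```bash
python3 go.py 496 252.3 23.5 82.3
```

```text
t 22.15 pos [497.1 252.9  26.6] jaw 82.28 q [ 26.8  30.1 109.9  -0.   40.1 -55.5] w 41.7 F [-0.1  0.6 -1.6]
shift tool [ 3.1  1.  -0.7] turn [-0.02 -0.03 -0.04] | shift after turn [ 3.1  1.  -0.7]
```

Call:
send_rows(
  series="1 0.5 -0.5 0 0 0 35;1 0.5 0 0 0 0 35;0.8 0 0 0 0 0 35;0 0 0 0 0 0 35",
)

```text
time: 22.55
position: [0.4963, 0.2527, 0.0243]
ee_rot: [-59.8, 90.0, 22.5]
contact_force: [0.2, 0.3, -2.3]
gripper_width: 0.0416
```

Call:
send_rows(
  series="1 0 0 0 0 0 35;0 0 0 0 0 0 35",
)

```text
time: 22.75
position: [0.4965, 0.2528, 0.0236]
ee_rot: [-56.6, 90.0, 25.7]
contact_force: [-0.3, -0.8, 2.0]
gripper_width: 0.0417
```

Contact at 23.6 mm. I'll release.

Call:
send_rows(
  series="0 0 0 0 0 0 48;0 0 0 0 0 0 56;0 0 0 0 0 0 62;0 0 0 0 0 0 62;0 0 0 0 0 0 62",
)

```text
time: 23.25
position: [0.4963, 0.2527, 0.0233]
ee_rot: [-107.0, 90.0, -24.7]
contact_force: [0.2, -0.4, 0.6]
gripper_width: 0.0619
```

Call:
send_rows(
  series="-5 0 0 0 0 0 62;-15 0 0 0 0 0 62;-25 0 0 0 0 0 70;-35 0 0 0 0 0 80;-20 0 0 0 0 0 80",
)

```text
time: 23.75
position: [0.4974, 0.2532, 0.1269]
ee_rot: [-56.1, 89.8, 26.2]
contact_force: [1.4, -0.7, 0.2]
gripper_width: 0.0803
```

```bash
sed -i 's/u0,v0,u1,v1=370,160,432,228/u0,v0,u1,v1=380,170,425,225/' stack.py; python3 stack.py; python3 go.py 588 -172 80 99.3
python3 look.py side s14 270 180 140 105
```

```text
ctrl 730 0.034 [ 586.4 -171.8] [91.9 58.7] 8.0
t 23.8 pos [498.7 253.9 129.4] jaw 82.28 q [ 26.8  21.2 107.1  -0.   51.4 -55.5] w 79.9 F [0.1 0.6 2.5]
shift tool [  48.6 -145.4 -410.3] turn [-17.02   0.17   0.36] | shift after turn [  49.4  -19.3 -434.8]
```

View pics/s14.png

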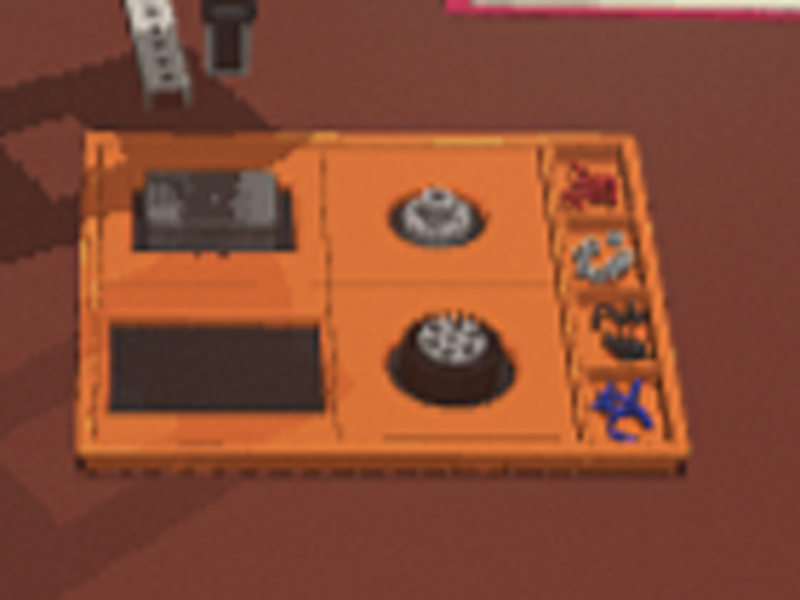

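The battery pack lies in its recess at (210,205). The controller is unmoved at (586.4,-171.8), yaw ≈ 8.5°. I'll check clearance to the loose neighbour and then go.

Run:
```python
from h import *
d=load("top0.npz");P=cloud(d)
q=P[190:240,428:470].reshape(-1,3);q=q[(q[:,2]>.02)&(q[:,2]<.045)];print(q.min(0).round(3),q.max(0).round(3))
q=P[130:175,410:470].reshape(-1,3);q=q[(q[:,2]>.02)&(q[:,2]<.045)];print(q.min(0).round(3),q.max(0).round(3), q[q[:,1].argmax()])
```

```text
[ 0.486 -0.324  0.02 ] [ 0.579 -0.264  0.041]
[ 0.66  -0.335  0.02 ] [ 0.747 -0.23   0.041] [ 0.70889088 -0.23017238  0.02638751]
```

Call:
send_rows(
  series="0 0 0 -8.2 0 0 78;0 0 0 -8.2 0 0 78;0 0 -15 0 0 0 78;0 -1 -25 0 0 0 78;0 -2 -35 0 0 0 78",
)

```text
time: 24.35
position: [0.5102, 0.1783, 0.1231]
ee_rot: [98.9, 90.0, -162.5]
contact_force: [-0.4, -0.1, -0.1]
gripper_width: 0.0783
```

Call:
send_rows(
  series="0 -2 -40 0 0 0 78;0 -2 -40 0 0 0 78;0 -2 -40 0 0 0 78;0 -2 -40 0 0 0 78;0 -2 -40 0 0 0 78",
)

```text
time: 24.85
position: [0.5501, -0.0196, 0.1231]
ee_rot: [95.0, 90.0, -166.6]
contact_force: [0.2, 0.6, -0.2]
gripper_width: 0.0777
```

Call:
send_rows(
  series="0 -2 -40 0 0 0 78;0 -2 -40 0 0 0 78;0 -2 -30 0 0 0 78;0 0 -15 0 0 0 78;0 0 0 0 0 0 78",
)

```text
time: 25.35
position: [0.575, -0.1419, 0.123]
ee_rot: [99.4, 90.0, -162.2]
contact_force: [-0.1, 0.7, -1.6]
gripper_width: 0.0779
```

```bash
python3 go.py 588 -172 11 98.6
```

```text
t 25.35 pos [ 575.  -141.9  123. ] jaw 98.4 q [ -14.    24.4  102.9   -0.    52.8 -112.4] w 77.9 F [-0.1  0.7 -1.6]
shift tool [112.   -8.5 -31.7] turn [-0.2  -0.   -0.03] | shift after turn [112.   -8.3 -31.7]
```

Call:
send_rows(
  series="0 -3 -15 0 0 0 78;0 -3 -12 0 0 0 78;5 -2 -5 0 0 0 78;20 0 0 0 0 0 78;20 0 0 0 0 0 78",
)

```text
time: 25.85
position: [0.5889, -0.1702, 0.0779]
ee_rot: [-111.0, 89.9, -12.3]
contact_force: [-0.8, 1.1, -0.6]
gripper_width: 0.078
```

```bash
python3 go.py 588 -172 12 98.6
```

```text
t 25.85 pos [ 588.9 -170.2   77.9] jaw 98.68 q [ -16.3   29.3  101.7    0.    48.9 -115. ] w 78.0 F [-0.8  1.1 -0.6]
shift tool [65.9  1.2 -1.6] turn [ 0.08 -0.02  0.06] | shift after turn [65.9  1.1 -1.6]
```

Call:
send_rows(
  series="15 1 -1.6 0 0 0 78;20 0 0 0 0 0 78;15 0 0 0 0 0 78;8 0 0 0 0 0 78;0 0 0 0 0 0 78",
)

```text
time: 26.35
position: [0.5868, -0.1717, 0.0191]
ee_rot: [64.8, 89.9, 163.5]
contact_force: [-0.9, -0.1, 0.2]
gripper_width: 0.0781
```

```bash
python3 go.py 588 -172 12 98.6;python3 look.py side s15 310 240 120 100
```

```text
t 26.35 pos [ 586.8 -171.7   19.1] jaw 98.69 q [ -16.4   34.2  103.     0.    42.9 -115.1] w 78.1 F [-0.9 -0.1  0.2]
shift tool [ 7.1 -1.2 -0.5] turn [ 0.09  0.05 -0.11] | shift after turn [ 7.1 -1.2 -0.5]
```

View pics/s15.png

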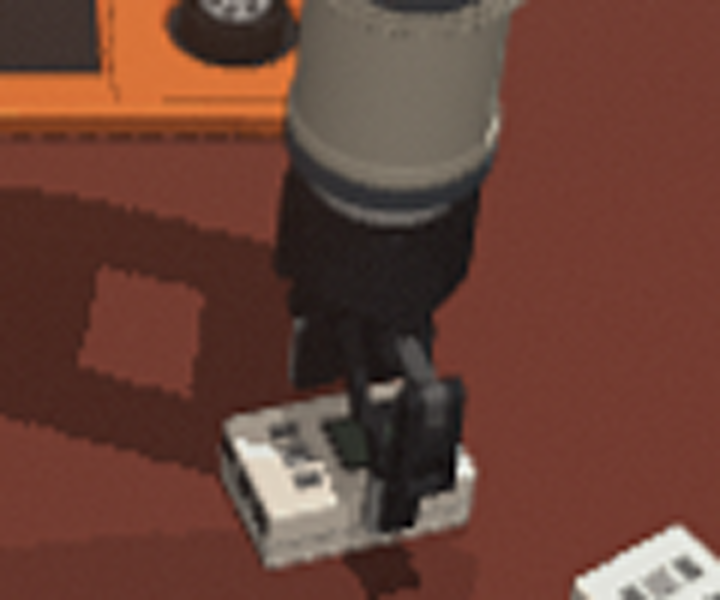

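The fingers straddle the controller, near one at (400,470) and roughly mid-length. I'll go down a bit more and close.

Call:
send_rows(
  series="5 -1 -0.5 0 0 0 74;0 0 0 0 0 0 68;0 0 0 0 0 0 60;0 0 0 0 0 0 52;0 0 0 0 0 0 45",
)

```text
time: 26.9
position: [0.5889, -0.1722, 0.0162]
ee_rot: [-99.4, 90.0, -0.8]
contact_force: [-0.8, 2.2, 4.9]
gripper_width: 0.0561
```

Call:
send_rows(
  series="0 0 0 0 0 0 45;-2 0 0 0 0 0 45;-4 0 0 0 0 0 45;-6 0 0 0 0 0 45;0 0 0 0 0 0 45",
)

```text
time: 27.4
position: [0.5891, -0.1725, 0.0282]
ee_rot: [-117.1, 89.9, -18.4]
contact_force: [-0.0, 0.5, -1.8]
gripper_width: 0.0571
```

```bash
python3 go.py 479.5 135 90 82.3;python3 look.py side s16 310 240 120 100
```

```text
t 27.4 pos [ 589.1 -172.5   28.2] jaw 98.68 q [ -16.5   33.5  102.7   -0.    43.8 -115.1] w 57.1 F [-0.   0.5 -1.8]
shift tool [-62.   61.9 320.5] turn [16.38 -0.03  0.07] | shift after turn [-61.8 149.8 290.1]
```

View pics/s16.png

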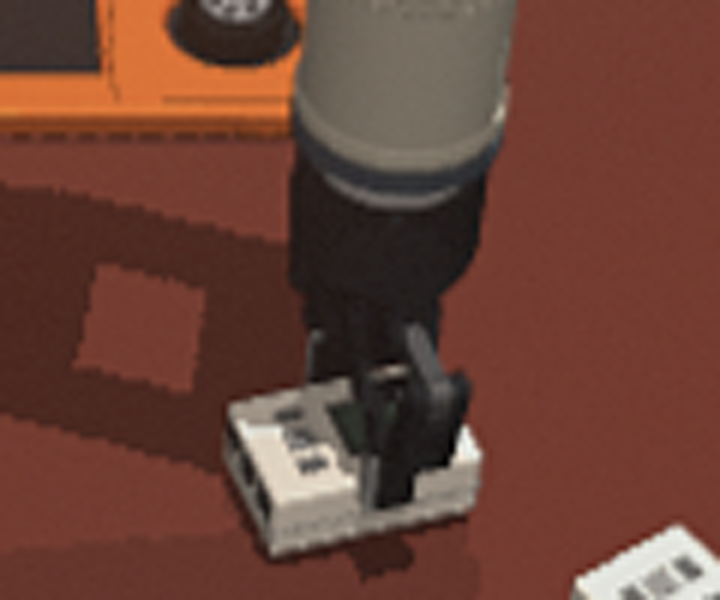

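```bash
cat > ctl.py <<'E'
import sys
from h import *
# controller visible extents in tool-ish axes about TCP
s=load(sys.argv[1]);x,y,z,j=map(float,sys.argv[2:6])
P=cloud(s).reshape(-1,3)*1000
a=np.radians(j-90);ex=np.array([np.cos(a),np.sin(a)]);ey=np.array([-ex[1],ex[0]])
r=P[:,:2]-[x,y];A=r@ex;B=r@ey
top=z-16.2+34
c=s["frame"].reshape(-1,3).astype(int)
wh=(c.min(1)>90)&(c.max(1)-c.min(1)<60)
m=wh&(abs(A)<70)&(abs(B)<45)&(P[:,2]>top-34)&(P[:,2]<top+5)
for lo in range(-36,6,6):
    k=m&(P[:,2]>=top+lo)&(P[:,2]<top+lo+6)
    if k.sum()>5: print(lo,k.sum(),"A",A[k].min().round(1),A[k].max().round(1),"B",B[k].min().round(1),B[k].max().round(1))
E
python3 ctl.py s16.npz 589.1 -172.5 28.2 98.7
```

```text
-36 9 A -43.9 28.8 B -28.6 -26.4
-30 39 A -44.9 42.6 B -32.7 -1.5
-24 55 A -46.3 42.0 B -33.7 -2.5
-18 48 A -47.8 45.4 B -34.6 7.7
-12 44 A -45.6 44.4 B -32.6 -25.3
-6 98 A -46.6 44.4 B -33.8 27.4
0 208 A -47.4 45.0 B -34.7 25.8
```

Grip offset is only about 1.3 mm and the controller is level. I'll lift, turn and carry.

Call:
send_rows(
  series="-10 0 0 0 0 0 45;-20 0 0 0 0 0 45;-20 0 0 0 0 0 45;-12 0 0 4 0 0 45;0 0 0 4 0 0 45",
)

```text
time: 27.95
position: [0.5899, -0.1727, 0.0919]
ee_rot: [-107.4, 89.8, -16.8]
contact_force: [0.7, -0.4, -2.0]
gripper_width: 0.0565
```

Call:
send_rows(
  series="0 0 0 4 0 0 45;0 0 0 4.4 0 0 45;0 5 10 0 0 0 45;0 10 20 0 0 0 45;0 15 29 0 0 0 45",
)

```text
time: 28.45
position: [0.5666, -0.1095, 0.0896]
ee_rot: [-98.5, 90.0, -16.1]
contact_force: [-0.3, 0.3, -2.8]
gripper_width: 0.0567
```

Call:
send_rows(
  series="0 15 30 0 0 0 45;0 15 30 0 0 0 45;0 15 30 0 0 0 45;0 15 30 0 0 0 45;0 15 30 0 0 0 45",
)

```text
time: 28.95
position: [0.5114, 0.0506, 0.0896]
ee_rot: [33.6, 90.0, 116.0]
contact_force: [-0.1, 0.6, -2.7]
gripper_width: 0.0563
```

```bash
python3 go.py 479.5 135 45 82.3
```

```text
t 28.95 pos [511.4  50.6  89.6] jaw 82.43 q [  5.5  21.3 113.8   0.   45.  -77. ] w 56.3 F [-0.1  0.6 -2.7]
shift tool [44.6 42.8 79.5] turn [ 0.13  0.01 -0.  ] | shift after turn [44.6 43.  79.4]
```

Call:
send_rows(
  series="0 15 29 0 0 0 45;0 13 24 0 0 0 45;0 9 16 0 0 0 45;8 5 10 0 0 0 45;10 0 0 0 0 0 45",
)

```text
time: 29.45
position: [0.4812, 0.134, 0.0711]
ee_rot: [-59.6, 89.9, 22.9]
contact_force: [0.6, 0.4, -2.9]
gripper_width: 0.0566
```

Call:
send_rows(
  series="10 0 0 0 0 0 45;8 0 0 0 0 0 45;0 0 0 0 0 0 45",
)

```text
time: 29.75
position: [0.4808, 0.1318, 0.0517]
ee_rot: [115.4, 89.8, -162.4]
contact_force: [0.9, -0.4, -3.1]
gripper_width: 0.0565
```

```bash
python3 go.py 479.5 135 22.5 82.3
python3 look.py side s17 270 180 140 105
```

```text
t 29.75 pos [480.8 131.8  51.7] jaw 82.24 q [ 15.2  23.9 116.6  -0.   39.6 -67.1] w 56.5 F [ 0.9 -0.4 -3.1]
shift tool [29.2  1.6  3. ] turn [-0.06 -0.07 -0.14] | shift after turn [29.2  1.7  3. ]
```

View pics/s17.png

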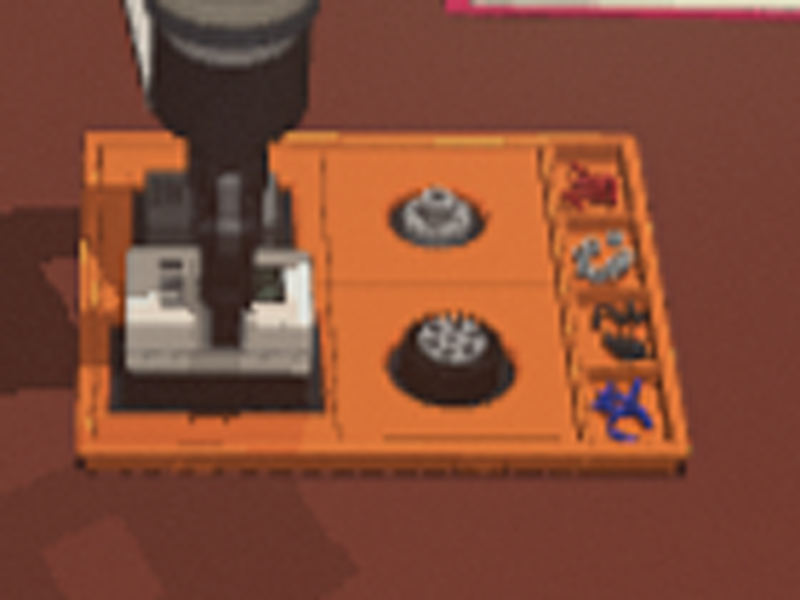

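The controller at (218,315) is level and squared over its recess (217,365). I'll lower it.

Call:
send_rows(
  series="10 1.6 3 0 0 0 45;9 0 0 0 0 0 45;5 0 0 0 0 0 45;2 0 0 0 0 0 45;0 0 0 0 0 0 45",
)

```text
time: 30.3
position: [0.4801, 0.1359, 0.0269]
ee_rot: [114.9, 90.0, -162.8]
contact_force: [1.5, -0.3, -2.0]
gripper_width: 0.0566
```

```bash
python3 go.py 479.5 135 22.2 82.3
```

```text
t 30.3 pos [480.1 135.9  26.9] jaw 82.29 q [ 15.6  26.5 117.2  -0.   36.4 -66.7] w 56.6 F [ 1.5 -0.3 -2. ]
shift tool [ 4.7  0.5 -1. ] turn [-0.01 -0.02 -0.04] | shift after turn [ 4.7  0.5 -1. ]
```

Call:
send_rows(
  series="2 0.5 -1 0 0 0 45;1.2 0 0 0 0 0 45;1 0 0 0 0 0 45;0 0 0 0 0 0 45",
)

```text
time: 30.7
position: [0.4797, 0.1351, 0.0231]
ee_rot: [-98.4, 90.0, -16.1]
contact_force: [-0.2, -0.5, -2.6]
gripper_width: 0.0563
```

Call:
send_rows(
  series="1 0 0 0 0 0 45;0 0 0 0 0 0 45",
)

```text
time: 30.9
position: [0.4799, 0.1351, 0.0222]
ee_rot: [-72.7, 90.0, 9.6]
contact_force: [-0.1, -1.1, -0.6]
gripper_width: 0.0566
```

Call:
send_rows(
  series="0.6 0 0 0 0 0 45;0 0 0 0 0 0 45",
)

```text
time: 31.1
position: [0.4799, 0.1351, 0.0221]
ee_rot: [-66.8, 90.0, 15.5]
contact_force: [-3.4, -0.5, 9.3]
gripper_width: 0.0565
```

Seated. I'll release and rise.

Call:
send_rows(
  series="0 0 0 0 0 0 62;0 0 0 0 0 0 68;0 0 0 0 0 0 74;0 0 0 0 0 0 74;0 0 0 0 0 0 74",
)

```text
time: 31.6
position: [0.4797, 0.1351, 0.0214]
ee_rot: [121.2, 90.0, -156.5]
contact_force: [0.4, -0.1, -0.7]
gripper_width: 0.0741
```

Call:
send_rows(
  series="-5 0 0 0 0 0 74;-15 0 0 0 0 0 74;-30 0 0 0 0 0 74;-40 0 0 0 0 0 74;-40 0 0 0 0 0 74",
)

```text
time: 32.1
position: [0.4792, 0.1349, 0.1529]
ee_rot: [112.2, 89.9, -165.6]
contact_force: [0.4, 0.6, 0.5]
gripper_width: 0.0741
```

Call:
send_rows(
  series="-10 -10 -25 0 0 0 74;0 -15 -40 0 0 0 74;0 -15 -40 0 0 0 74;0 -15 -40 0 0 0 74;0 -15 -40 0 0 0 74",
)

```text
time: 32.6
position: [0.5244, -0.0593, 0.162]
ee_rot: [-87.3, 90.0, -5.0]
contact_force: [0.3, 1.1, 0.3]
gripper_width: 0.074
```

Call:
send_rows(
  series="0 0 -40 0 0 0 74;0 0 -30 0 0 0 74;0 0 -20 0 0 0 74;0 0 0 0 0 0 74;0 0 0 0 0 0 74",
)

```text
time: 33.1
position: [0.5121, -0.1468, 0.1617]
ee_rot: [-13.7, 90.0, 68.6]
contact_force: [0.1, -0.2, -0.1]
gripper_width: 0.074
```

```bash
python3 look.py top t18 210 140 125 140;python3 look.py side s18 270 180 140 105
python3 - <<'E'
from h import *
d=load("t18.npz");P=cloud(d).reshape(-1,3)*1000
for n,c,h,g in(("gear",(611.5,237.6),(23,33),22),("wheel",(595.6,120.3),(26,35),35),("batt",(493.7,253.1),(26,35),52),("ctrl",(478,135.3),(35,46),62)):
    m=(P[:,2]>h[0])&(P[:,2]<h[1])&(np.hypot(P[:,0]-c[0],P[:,1]-c[1])<g);q=P[m]
    r=cv2.minAreaRect(q[:,:2].astype(np.float32));A=np.c_[q[:,:2]-q[:,:2].mean(0),np.ones(len(q))];f=np.linalg.lstsq(A,q[:,2],rcond=None)[0]
    print(n,len(q),"z",np.median(q[:,2]).round(1),"off",np.round(np.array(r[0])-c,1),np.round(r[1],1),round(r[2],1),"tilt",np.round(np.hypot(*f[:2]),3))
E
python3 go.py 500 0 150 82.3
```

```text
gear 36 z 27.8 off [ 1.  -3.1] [17.7 15.6] 1.1 tilt 0.147
wheel 159 z 29.8 off [ 0.5 -1.4] [48.8 46.4] 26.7 tilt 0.014
batt 385 z 29.9 off [-0.5 -1.6] [44.4 69.5] 82.8 tilt 0.005
ctrl 726 z 39.8 off [ 0.1 -1.6] [57.9 92.4] 82.3 tilt 0.006
t 33.2 pos [ 512.2 -145.9  161.6] jaw 82.31 q [-16.1  16.7 108.7   0.   54.6 -98.4] w 74.2 F [-0.3 -0.2  0.2]
shift tool [ 11.6  31.6 143. ] turn [ 0.01  0.02 -0.  ] | shift after turn [ 11.6  31.7 143. ]
```

View pics/t18.png

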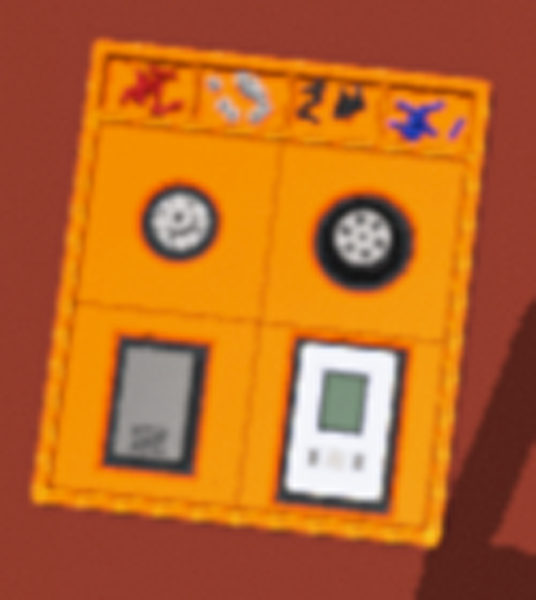

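View pics/s18.png

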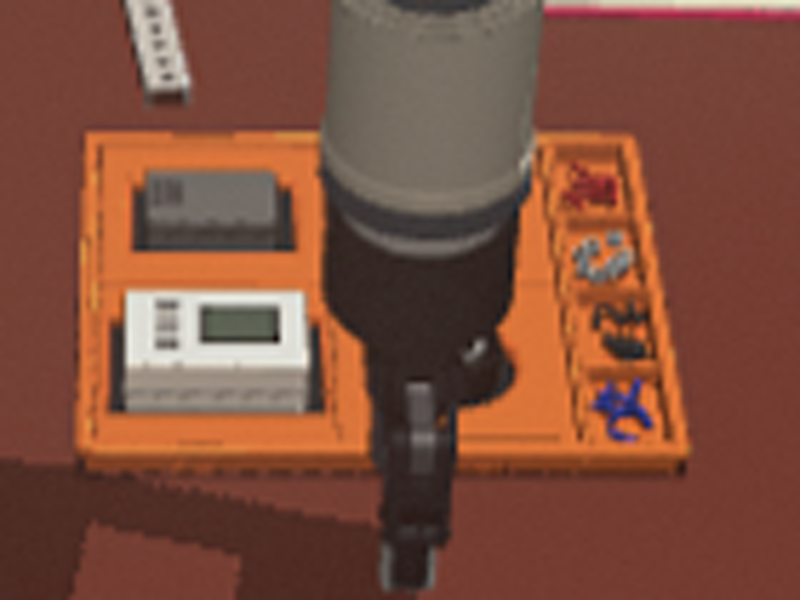

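All four pieces look flat and centred. The gear's tilt fit of 0.147 rests on only 36 edge-contaminated pixels, so I'll check it on inner pixels before handing in.

Run:
```python
from station import snapshot
from h import *
Z=np.median([snapshot("top")["depth"] for _ in range(5)],0);d=snapshot("top");d["depth"]=Z
P=cloud(d).reshape(-1,3)*1000
c=np.array([612,236.])
r=np.hypot(*(P[:,:2]-c).T)
q=P[(r<7)];A=np.c_[q[:,:2]-c,np.ones(len(q))];f=np.linalg.lstsq(A,q[:,2],rcond=None)[0];print("boss",len(q),q[:,2].min().round(1),q[:,2].max().round(1),"slope",f.round(3))
q=P[(r>11)&(r<17)];q=q[(q[:,2]>12)&(q[:,2]<20)];A=np.c_[q[:,:2]-c,np.ones(len(q))];f=np.linalg.lstsq(A,q[:,2],rcond=None)[0];print("disc",len(q),np.median(q[:,2]).round(1),"slope",f.round(3))
```

```text
boss 20 26.8 30.7 slope [ 3.3000e-02 -1.6000e-02  2.8007e+01]
disc 61 16.0 slope [-8.0000e-03  1.1000e-02  1.5848e+01]
```

The gear is flat: its disc is at 16.0 mm with slope about 0.014, and the boss is at 28.0 mm. I'll hand in.

```bash
python3 -c "
from station import *
print(job_done())"
```

```text
the job is handed in; nothing more can be done
None
```

I took the stack apart from the top, and the gear, wheel, battery pack and controller each lie released in their own recess. I handed the job in at about 33.5 s of the 112 s allowed; the hand-in gave no verdict.

- **Placing:** each piece was set down until light contact and then released. The rest of the stack was re-measured after each piece was removed and had not moved.
- **Position and height:** the last top-view check put every piece within about 3.3 mm of its recess centre. The tops were at 28, 30, 30 and 40 mm, as they should be for pieces resting on the recess floors. The battery pack and controller were within about 0.5° of the recess direction.
- **Tilt:** the wheel, battery pack and controller were within 0.015 rad.
- **A check that disagreed:** the first tilt estimate for the gear came out at 0.147 rad, over the 0.12 limit. It used only 36 edge-affected pixels. Refitting on inner pixels gave about 0.014 rad on the disc and 0.037 rad on the boss, so I took the gear to be flat.
- **Left alone:** I kept the arm away from the screwdriver and the aluminium channel but did not measure them again at the end. The gripper was clear of everything, at about 160 mm height.

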